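Close up the filter head and its lens tubes

ROBOT

A 6-joint arm with a two-finger parallel gripper is mounted at the origin on a cart in front of the work surface, level with it; the furniture and walls round the work are solid. World frame = base frame: x ahead of the robot, y to its left, z up, the work surface at z = 0. Lengths are in mm, angles in rad, forces in N, time in s.
With the tool pointing down it reaches from about 350 to 775 mm from the base axis. Payload 5.5 kg.
Tool frame: the origin (TCP) lies on the centre line of the jaws, within the pads' length; the fingertips stand 11 mm ahead of it and the grasp point (between the pads) lies 8 mm behind it (arm.tip_reach is the distance from the TCP to the fingertips, in mm); z points along the fingers, x is the direction in which the jaws open and shut, and the axes are right-handed (so a half turn about z gives the same grasp; the last joint's range is limited). The gripper opens to 85 mm and grips with 20 to 120 N. Pads are 22 mm wide; open, the fingers measure 114 mm over their backs; the gripper's body (76 mm by 85 mm) begins 54 mm behind the grasp point. The pads swing forward as they close: fully open they stand 13 mm farther back than shut.
Start: joints at [-1.383, 0.313, 0.046, 1.304, 0, 1.431], TCP at [185.124, -544.426, 242.323] pointing down, gripper open.
Joint ranges: [-2.76, 2.76], [-0.86, 1.69], [-1.03, 1.26], [-2.2, 2.34], [-1.47, 1.5], [-3.14, 3.14]. Speed limits (rad/s): [2.57, 2.57, 3.14, 3.14, 3.14, 3.14].

INTERFACE

Orientations are given as a 3x3 rotation matrix whose columns are the frame's x, y, z axes.
In Python, from workcell import sensors, viewer, workorder, arm gives the robot as it stands.
- The arm moves only by the tool jog_arm, never from a script. Its argument "series" is a list of rows, each a list of 7 numbers: the shift along the world's x, y, z in mm, then the turn, a rotation vector about the world's x, y, z in rad, then the finger opening in mm, from 0 to 85.4. A call has 1 to 10 rows; each row shifts and turns the commanded pose from where the row before left it; what a row does not reach is not made up. A row lasts 1/10 s, in which the tool goes at most 50 mm and 8.59 degrees, less where a joint would pass 70% of its speed; a pose out of reach is approached as far as the arm can. A call with a gripper value outside its range is refused whole. The fingers move at their own pace and stop on an object; "newtons" is the grip in N (left out, the last holds). Time passes only in rows, so rows that do not move let the fingers close. It gives the time, the measured TCP pose, the force and the opening at its end, in the units of the state.
- sensors.read_state(): the state, without advancing time (a new reading comes with each control period).
- viewer.read_camera(name): name is "side" or "top"; returns (picture, depth): 480x640x3 uint8, red, green, blue; 480x640 float32, mm along the optical axis (not along the pixel's ray), 0 where there is no reading.
- viewer.calibration(name): a dict with "fx", "fy", "cx", "cy" (pixels), "R" (3x3) and "t" (3): a world point X has camera coordinates R X + t. Camera axes: x right, y down, z forward; pixel columns grow to the right and rows downward; lengths in mm; the calibration is good to about 2 mm. A picture is of the moment at which its call begins. calibration takes no time and is no camera call.
- workorder.close_job(): hands the job in, once; it reports no verdict.
The state is a dict: "time_s": time; "joint_pos": joint angles; "qvel": joint speeds; "tau": joint torques, N m; "tool_pos": TCP position; "tool_rot": TCP orientation; "wrist_force": force on the tool from outside, world axes, zero at the start; "torque": the same for the moment, N m; "grip_width": opening from 0.0 (shut) to 1.0 (fully open).
Only numpy, scipy, OpenCV 4.12 (cv2) and the standard library are available. Lean on these libraries where they do the work, as an engineer would, in place of code of your own. Each camera call takes 0.05 s, during which the arm holds its last target.

TASK

Close up the optics for the night. First turn the housing's keeper knob back anticlockwise until it springs up, so that the keeper bar is clear of the slots; move every filter plate from the storage rack into the slot of the filter housing that has its width and push it fully home; after that push the knob down and turn it clockwise as far as it goes, so that the keeper stays down over the slots. Snap every sprung dust cap into a lens tube of its own by pinching its two ears, setting it flat on the rim and letting the ears spring fully out; caps may be done at any time, and leave the other things on the bench where they are.

Things in the scene. Friction and masses are not known exactly. Their poses are not given: they have to be found in the camera images.
- filter_housing: Fixed dark metal block, 50 mm (its x) by 168 mm (its y, from y = -76 to +92 mm) by 50 mm high, with two slots in line along its y axis and the keeper knob between them. Origin: on its underside, below the knob's axis, z up.
- slot_wide (a point): Middle of the mouth of the wide slot, level with the housing's top (50 mm above the bench), 52 mm along the housing's +y from the knob's axis. Slot 10 mm (housing x) by 62 mm (housing y), 40 mm deep, mouth chamfered 3 mm all round. Axes as the housing's.
- slot_narrow (a point): Middle of the mouth of the narrow slot, level with the housing's top, 44 mm along -y from the knob's axis. Slot 10 mm (housing x) by 46 mm (housing y), 40 mm deep, mouth chamfered 3 mm. Axes as the housing's.
- wide_plate: Filter plate for the wide slot: metal frame with a glass pane, 8 mm thick (its x), 60 mm wide (its y), 54 mm high, 50 to 100 g; the upper 14 mm is a grip bar that stays above the housing's top when home. Origin: middle of its lower edge, z up. Stands in a fixed grey rack (100x82x28 mm; two slots 70 mm apart, 10.5 mm wide, floor 6 mm above the bench). May be absent.
- narrow_plate: Filter plate for the narrow slot, as the wide one but 44 mm wide (its y): 8 mm thick (its x), 54 mm high. Origin: middle of its lower edge, z up. May be absent.
- lock_grip (a point): Knob's axis, middle of its wing: a black bar 11 mm thick, 36 mm long, 24 mm high (12 mm above and below this point, which is 96 mm above the bench when up). A hub disc 24 mm in diameter begins 12 mm below, the keeper bar (68x9x5 mm, parallel to the wing) 17 mm below this point. The wing's long axis lies 1.31 rad anticlockwise (from above) of this point's y axis, which turns with the knob.
- lock_knob (a joint): Turn of the keeper knob, rad: 0 unlocked (point lock_grip then has the housing's axes), growing clockwise seen from above to its stop at 1.31, where wing and keeper lie along both slots. From 0 it turns (about 0.02 N m) only while pushed down 6 mm or more. It starts locked (1.2 to 1.31), the keeper blocking the slots' inner ends; turning back to 0 needs no push.
- lock_plunger (a joint): How far the keeper knob is pushed down, m: 0 up, 0.007 at the bottom stop. A spring pushes it up (3 N at the top, 6.5 N at the bottom). Once turned, a pin catches under a ledge and the knob stays about 0.0055 down when let go; turned back below about 0.1 rad and let go, it springs up to 0.
- tube_left (a point): Centre of a lens tube's mouth, in the plane of its rim, 60 mm above the bench; one of three upright tubes 72 mm apart in a row on a fixed plate (68x212x10 mm), at +72 mm from the middle one. Outer diameter 54 mm; the rim is an inward lip, 36.5 mm clear, 4 mm thick; the bore below it is 44 mm. A cap is in when its flange rests on the rim (its origin 9 mm below this point) with the latches spread under the lip.
- tube_mid (a point): Centre of a lens tube's mouth, in the plane of its rim, 60 mm above the bench; one of three upright tubes 72 mm apart in a row on a fixed plate (68x212x10 mm), at 0 mm from the middle one. Outer diameter 54 mm; the rim is an inward lip, 36.5 mm clear, 4 mm thick; the bore below it is 44 mm. A cap is in when its flange rests on the rim (its origin 9 mm below this point) with the latches spread under the lip.
- tube_right (a point): Centre of a lens tube's mouth, in the plane of its rim, 60 mm above the bench; one of three upright tubes 72 mm apart in a row on a fixed plate (68x212x10 mm), at -72 mm from the middle one. Outer diameter 54 mm; the rim is an inward lip, 36.5 mm clear, 4 mm thick; the bore below it is 44 mm. A cap is in when its flange rests on the rim (its origin 9 mm below this point) with the latches spread under the lip.
- cap_a: Black dust cap, about 54 g; may be absent; all alike. Origin: centre of its underside, z up. Spigot 32 mm in diameter (28 at the foot), 9 mm long; flange 46 mm in diameter, z = 9 to 13 mm; two grey sprung ears 14 mm wide stand on the flange, z = 13 to 34 mm, opposite each other on the cap's x axis, outer faces at x = +-17 mm (34 mm apart); pinched along x to their stops, 24 mm apart.
- cap_a_tab1 (a joint): How far ear 1 of cap_a (at + x of the cap) is pinched in, m: 0 free, 0.005 at the stop; spring 1.2 N at 0, 2.7 N at the stop. The ear carries a latch low on the spigot (z = 0.8 to 3.8 mm, 10 mm wide) that reaches out to 20.5 mm from the axis when free, 15.5 mm when pinched: the cap enters a tube only with both ears pinched.
- cap_a_tab2 (a joint): How far ear 2 of cap_a (at - x of the cap) is pinched in, m: 0 free, 0.005 at the stop; spring 1.2 N at 0, 2.7 N at the stop. The ear carries a latch low on the spigot (z = 0.8 to 3.8 mm, 10 mm wide) that reaches out to 20.5 mm from the axis when free, 15.5 mm when pinched: the cap enters a tube only with both ears pinched.
- cap_b: Black dust cap, about 54 g; may be absent; all alike. Origin: centre of its underside, z up. Spigot 32 mm in diameter (28 at the foot), 9 mm long; flange 46 mm in diameter, z = 9 to 13 mm; two grey sprung ears 14 mm wide stand on the flange, z = 13 to 34 mm, opposite each other on the cap's x axis, outer faces at x = +-17 mm (34 mm apart); pinched along x to their stops, 24 mm apart.
- cap_b_tab1 (a joint): How far ear 1 of cap_b (at + x of the cap) is pinched in, m: 0 free, 0.005 at the stop; spring 1.2 N at 0, 2.7 N at the stop. The ear carries a latch low on the spigot (z = 0.8 to 3.8 mm, 10 mm wide) that reaches out to 20.5 mm from the axis when free, 15.5 mm when pinched: the cap enters a tube only with both ears pinched.
- cap_b_tab2 (a joint): How far ear 2 of cap_b (at - x of the cap) is pinched in, m: 0 free, 0.005 at the stop; spring 1.2 N at 0, 2.7 N at the stop. The ear carries a latch low on the spigot (z = 0.8 to 3.8 mm, 10 mm wide) that reaches out to 20.5 mm from the axis when free, 15.5 mm when pinched: the cap enters a tube only with both ears pinched.
- cap_c: Black dust cap, about 54 g; may be absent; all alike. Origin: centre of its underside, z up. Spigot 32 mm in diameter (28 at the foot), 9 mm long; flange 46 mm in diameter, z = 9 to 13 mm; two grey sprung ears 14 mm wide stand on the flange, z = 13 to 34 mm, opposite each other on the cap's x axis, outer faces at x = +-17 mm (34 mm apart); pinched along x to their stops, 24 mm apart.
- cap_c_tab1 (a joint): How far ear 1 of cap_c (at + x of the cap) is pinched in, m: 0 free, 0.005 at the stop; spring 1.2 N at 0, 2.7 N at the stop. The ear carries a latch low on the spigot (z = 0.8 to 3.8 mm, 10 mm wide) that reaches out to 20.5 mm from the axis when free, 15.5 mm when pinched: the cap enters a tube only with both ears pinched.
- cap_c_tab2 (a joint): How far ear 2 of cap_c (at - x of the cap) is pinched in, m: 0 free, 0.005 at the stop; spring 1.2 N at 0, 2.7 N at the stop. The ear carries a latch low on the spigot (z = 0.8 to 3.8 mm, 10 mm wide) that reaches out to 20.5 mm from the axis when free, 15.5 mm when pinched: the cap enters a tube only with both ears pinched.
- carton: Brown carton, 59x121x36 mm; not part of the job, to be left where it is. Origin: centre of its underside.
- tape: Roll of tape lying flat, 58x56x19 mm; not part of the job, to be left where it is. Origin: centre of its underside.
- pen: Marker pen lying down, 11x120x13 mm; not part of the job, to be left where it is. Origin: centre of its underside.
- bolt: Small cap screw standing, 10x10x22 mm; not part of the job, to be left where it is. Origin: centre of its underside.
Things that resemble listed ones, but are neither listed nor needed, are in the scene too. Leave any turquoise look-alike of the cap_a alone.

How it is judged:
By the outcome, as a careful person would: the job done as asked, in the order asked, and still so for the second after the job is handed in, with the robot touching nothing.
Of wide_plate, narrow_plate only 1 to 2 are there at a start; the rules pass over those that are not, and their reading is None.
Of cap_a, cap_b, cap_c only 2 to 3 are there at a start; the rules pass over those that are not, and their reading is None.
At some moment in a run one of cap_a, cap_b, cap_c may be knocked a few centimetres aside while the robot is not near it.
It also fails if it takes over 210 s, if anything falls off the work surface, if the arm or the gripper's body presses on something with over 40 N, if the wrist force passes 120 N, or if a joint passes its speed limit or range.

## Working session

There is one attempt and no reset: what is moved stays moved. The work goes in short steps, Python scripts to look and compute and a tool call to move; the robot and the scene stay as the last step left them, time stands still between calls to the robot, and variables do not carry over. Pictures are saved under pics/ and viewed, and the job is handed in when it is done.

Besides the shell and the picture viewer there is one more tool, called after ">>>" as name([rows], argument=value, ...), one row to a line, values as JSON. jog_arm: Moves the arm, as the interface text tells. Its arguments: {"type":"object","properties":{"series":{"type":"array"},"newtons":{"type":"number"}},"required":["series"]}

```bash
ls; mkdir -p pics; cat > h.py <<'E'
import numpy as np, cv2
from workcell import sensors, viewer, workorder, arm
def cam(name,fn=None):
    p,d=viewer.read_camera(name)
    np.save(f'{name}_p.npy',p);np.save(f'{name}_d.npy',d)
    if fn: cv2.imwrite(f'pics/{fn}.png',p[:,:,::-1])
    return p,d
def cloud(name,d):
    c=viewer.calibration(name);v,u=np.mgrid[0:480,0:640]
    X=np.stack([(u-c['cx'])/c['fx']*d,(v-c['cy'])/c['fy']*d,d],-1)
    W=(X-np.array(c['t']))@np.array(c['R'])
    W[d==0]=np.nan
    return W
def proj(name,P):
    c=viewer.calibration(name);q=np.array(c['R'])@np.array(P,float)+c['t']
    return q[0]/q[2]*c['fx']+c['cx'],q[1]/q[2]*c['fy']+c['cy']
def px(name,u,v,z):
    c=viewer.calibration(name);R=np.array(c['R']);o=-R.T@np.array(c['t'])
    r=R.T@np.array([(u-c['cx'])/c['fx'],(v-c['cy'])/c['fy'],1]);return o+r*(z-o[2])/r[2]
def crop(p,u0,v0,u1,v1,s,fn):
    cv2.imwrite(f'pics/{fn}.png',cv2.resize(p[v0:v1,u0:u1,::-1],None,fx=s,fy=s,interpolation=cv2.INTER_CUBIC))
def st():
    s=sensors.read_state();np.set_printoptions(precision=3,suppress=True)
    for k in s: print(k,np.array(s[k]).tolist() if k!='tool_rot' else np.round(s[k],3).tolist())
E
python3 - <<'E'
from h import *
for n in('top','side'):
    p,d=cam(n,n+'0'); c=viewer.calibration(n);print(n,c['fx'],c['cx'],np.round(c['R'],3).tolist(),c['t'],-np.array(c['R']).T@c['t'])
st(); print(arm.tip_reach,dir(arm))
E
```

```text
pics
top 459.34194592784354 317.8961497393248 [[-0.001, -1.0, -0.012], [-0.989, 0.002, -0.145], [0.145, 0.011, -0.989]] [ -28.51619531  564.46234183 1077.7216666 ] [ 402.67087273  -42.17054645 1147.60302922]
side 450.1627028902406 320.1671239632602 [[-0.993, -0.115, -0.011], [-0.091, 0.838, -0.538], [0.071, -0.533, -0.843]] [ 541.73839534  102.93346523 1169.52200292] [ 464.28587286  599.49897133 1047.32856077]
time_s 0.1
joint_pos [-1.3826443881928117, 0.31395262148394054, 0.04511634510366155, 1.3036029018746114, 3.1009756882096115e-05, 1.4311900789380396]
qvel [0.0013466152680096156, -0.002268927570232047, 0.001782806904891289, 0.0015476343542601121, -0.0013836367106301655, 0.0019005717745532974]
tau [0.00142443099321099, -48.17288875579834, 29.92421329021454, 0.012826680613216013, -0.00014824187019257806, -1.1621145006301958e-05]
tool_pos [185.02045704722826, -543.9698460863086, 241.49219707093903]
tool_rot [[0.322, -0.947, -0.0], [-0.947, -0.322, 0.002], [-0.002, -0.0, -1.0]]
wrist_force [-1.0194350402190715, 0.14950718206383382, -0.5665936456694762]
torque [-0.03273856721652416, -0.002496636316196317, -0.0397158996396769]
grip_width 0.9979295886830091
11.0 ['PlanningError', '__class__', '__delattr__', '__dict__', '__dir__', '__doc__', '__eq__', '__format__', '__ge__', '__getattribute__', '__getstate__', '__gt__', '__hash__', '__init__', '__init_subclass__', '__le__', '__lt__', '__module__', '__ne__', '__new__', '__reduce__', '__reduce_ex__', '__repr__', '__setattr__', '__sizeof__', '__str__', '__subclasshook__', '__weakref__', 'tip_reach']
```

View pics/top0.png

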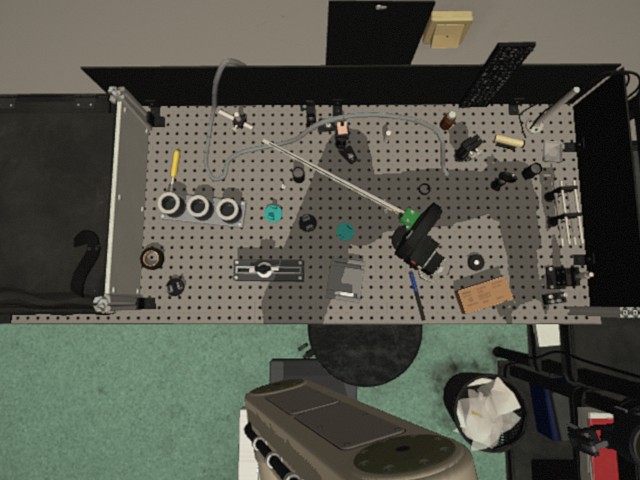

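View pics/side0.png

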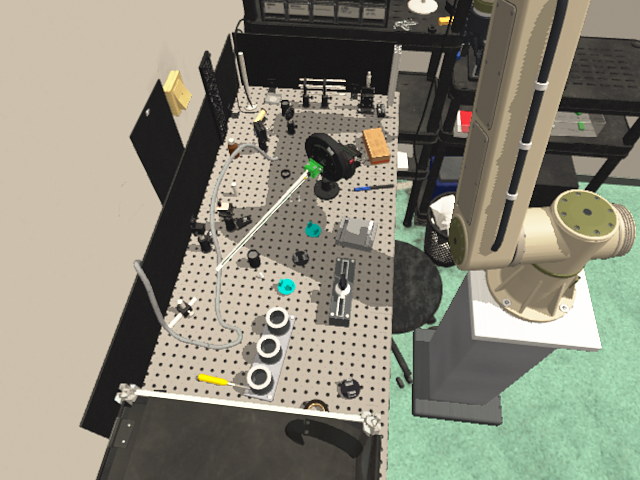

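The scene from the top camera:
- housing at (268,269), rack at (345,280), tubes at (170,203), (199,207) and (228,210)
- cap candidates: black at (307,222), (176,286), (298,174) and (151,257); turquoise at (273,213) and (345,232)

Next I'll enlarge these.

```bash
python3 - <<'E'
from h import *
p=np.load('top_p.npy');crop(p,130,150,390,310,3,'c1')
p=np.load('side_p.npy');crop(p,190,180,400,420,2.5,'c2')
W=cloud('top',np.load('top_d.npy'))
for u,v in [(307,222),(176,286),(298,174),(151,257),(273,213),(345,232),(170,203),(268,269),(345,280),(476,261)]:
    w=W[v-12:v+13,u-12:u+13].reshape(-1,3); print(u,v,np.round(W[v,u]),'zmax',np.round(np.nanmax(w[:,2])), np.round(px('top',u,v,20)))
E
```

```text
307 222 [600.  -2.  17.] zmax 38.0 [600.  -2.  20.]
176 286 [442. 319.  19.] zmax 38.0 [442. 319.  20.]
298 174 [716.  20.  46.] zmax 106.0 [723.  21.  20.]
151 257 [516. 396. -12.] zmax 26.0 [513. 384.  20.]
273 213 [623.  83.  19.] zmax 38.0 [623.  83.  20.]
345 232 [575. -97.  19.] zmax 38.0 [574. -96.  20.]
170 203 [650. 344.  15.] zmax 66.0 [649. 343.  20.]
268 269 [477.  83. 107.] zmax 108.0 [483.  93.  20.]
345 280 [455. -95.  30.] zmax 64.0 [456. -95.  20.]
476 261 [ 502. -417.   19.] zmax 20.0 [ 502. -417.   20.]
```

View pics/c1.png

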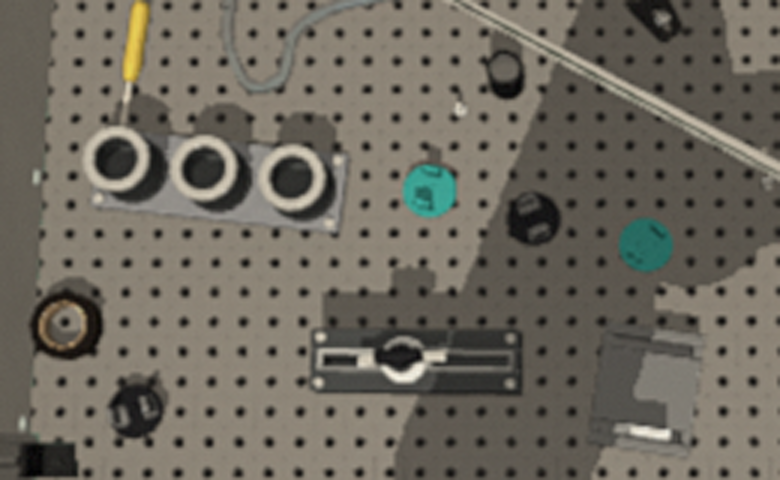

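View pics/c2.png

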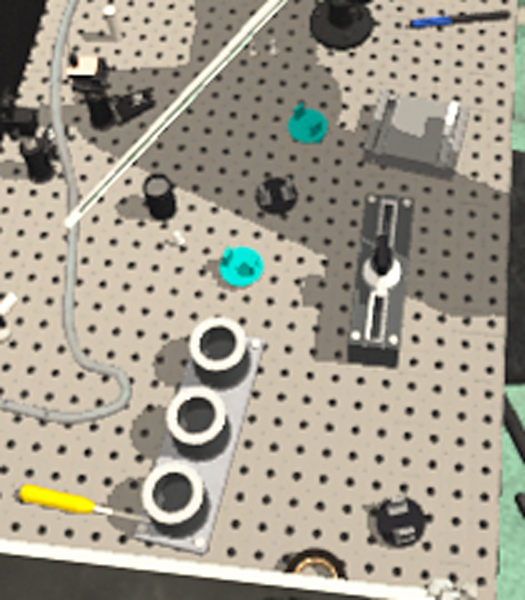

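```bash
python3 - <<'E'
from h import *
P={n:np.load(n+'_p.npy') for n in('top','side')}
C={n:cloud(n,np.load(n+'_d.npy')) for n in P}
def sel(n,c,r,z0,z1):
    w=C[n].reshape(-1,3);k=P[n].reshape(-1,3)
    m=(np.hypot(w[:,0]-c[0],w[:,1]-c[1])<r)&(w[:,2]>z0)&(w[:,2]<z1)
    return w[m],k[m],np.argwhere(m.reshape(480,640))
for n in P:
    w,_,_=sel(n,(550,80),300,-15,12);print(n,'bench z',np.median(w[:,2]),w[:,2].std())
    w,_,_=sel(n,(477,83),110,40,60)
    print('housing',len(w),np.median(w,0),cv2.minAreaRect(w[:,:2].astype(np.float32)))
    w,_,_=sel(n,(455,-95),80,20,36)
    print('rack',len(w),np.median(w,0),cv2.minAreaRect(w[:,:2].astype(np.float32)))
    w,_,_=sel(n,(455,-95),80,48,75)
    print('plate',len(w),np.median(w,0),cv2.minAreaRect(w[:,:2].astype(np.float32)))
    w,_,_=sel(n,(477,83),40,92,120)
    print('knob',len(w),np.median(w,0),cv2.minAreaRect(w[:,:2].astype(np.float32)))
    for c in [(600,-2),(442,319)]:
        w,_,_=sel(n,c,35,26,45); print('ears',len(w),np.median(w,0),cv2.minAreaRect(w[:,:2].astype(np.float32)))
        w,_,_=sel(n,c,35,8,22); print('fl',len(w),np.median(w,0),cv2.minEnclosingCircle(w[:,:2].astype(np.float32)))
    for u in [(170,203),(199,207),(228,210)]:
        c=px('top',*u,60); w,_,_=sel(n,c,36,52,70)
        print('tube',len(w),np.median(w,0),cv2.minEnclosingCircle(w[:,:2].astype(np.float32)))
crop(P['top'],320,240,380,310,8,'r1');crop(P['side'],325,205,390,255,8,'r2')
E
```

```text
top bench z 0.9500314178650231 3.6450185201498475
housing 1132 [476.0725736   84.30712342  50.68062522] ((480.2548522949219, 91.32787322998047), (166.53097534179688, 50.35709762573242), 89.3910903930664)
rack 1170 [457.79217033 -94.8453361   28.4397196 ] ((458.29388427734375, -94.53961944580078), (81.91993713378906, 100.3456039428711), 81.30350494384766)
plate 67 [423.50067308 -88.42488699  61.08905164] ((423.65240478515625, -88.37814331054688), (43.18300247192383, 8.250126838684082), 80.22006225585938)
knob 91 [479.40373155  97.51538151 102.42844063] ((480.479248046875, 97.9927978515625), (35.03989791870117, 16.066308975219727), 83.99256134033203)
ears 28 [600.22000353  -2.59234302  33.39459507] ((600.4266357421875, -2.3292741775512695), (34.06996536254883, 13.129070281982422), 22.2969913482666)
fl 226 [600.80990518  -1.94444468  13.96137827] ((596.3294677734375, 0.31850990653038025), 27.028642654418945)
ears 33 [441.11043485 334.77419037  33.24120564] ((440.85723876953125, 323.747314453125), (12.296566009521484, 34.501888275146484), 20.242534637451172)
fl 235 [439.48061626 324.7470
[... 1212 characters left out ...]
179 [5.99121148e+02 2.32701289e-01 1.32532591e+01] ((598.918701171875, -1.9585431814193726), 23.78060531616211)
ears 40 [439.62947004 324.56037723  32.94153813] ((439.5191650390625, 324.5576477050781), (13.93001937866211, 34.5455207824707), 18.598051071166992)
fl 279 [439.62789725 324.63190811  13.37356642] ((439.4060363769531, 324.3572692871094), 22.83356285095215)
tube 276 [639.29088197 337.14532176  59.55661832] ((640.9747314453125, 334.55328369140625), 26.97029685974121)
tube 247 [631.72311514 266.13971354  59.85281297] ((632.9381103515625, 262.6580810546875), 27.492341995239258)
tube 228 [624.41752709 194.07777114  59.83536951] ((625.5264282226562, 191.4517822265625), 27.23621940612793)
```

View pics/r1.png

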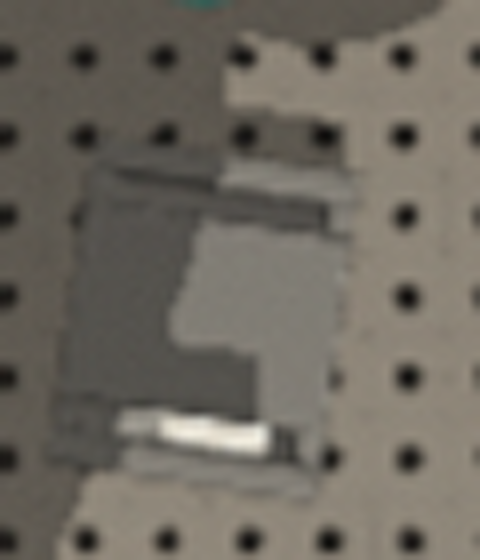

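View pics/r2.png

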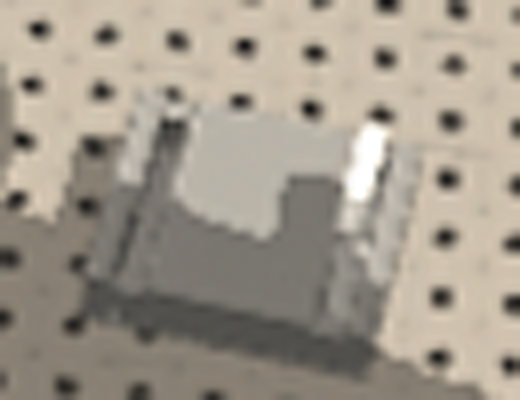

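Both real caps fit the description: black, with two grey ears, at (307,222) and (176,286). The turquoise pair at (273,213) and (345,232) are decoys, and (298,174) is a plain post. The rack holds only the narrow plate, measured 43–44 mm wide. Next I'll check the lamp and rod heights and look for a hidden third cap.

```bash
python3 - <<'E'
from h import *
P={n:np.load(n+'_p.npy') for n in('top','side')}
C={n:cloud(n,np.load(n+'_d.npy')) for n in P}
for u,v in [(270,145),(307,163),(340,182),(380,205),(410,218),(415,235),(430,220),(400,245),(424,260),(437,268)]:
    print('top',u,v,np.round(C['top'][v,u]))
for u,v in [(220,268),(270,210),(315,168),(330,150),(325,190),(350,160)]:
    print('side',u,v,np.round(C['side'][v,u]))
w=C['top'].reshape(-1,3);m=(w[:,2]>110)&(w[:,0]>330)&(w[:,0]<700)&(abs(w[:,1])<420)
ww=w[m];
for y in range(-400,420,50):
    q=ww[(ww[:,1]>=y)&(ww[:,1]<y+50)]
    if len(q)>3: print(y,len(q),q.min(0).round(),q.max(0).round())
crop(P['top'],370,150,600,310,3.4,'l1');crop(P['side'],200,70,420,240,3.5,'l2')
print(px('top',243,258,50),proj('top',(479.5,142.6,50)))
crop(P['top'],225,245,315,290,8,'k1')
E
```

```text
top 270 145 [773.  84.  97.]
top 307 163 [727.  -5. 101.]
top 340 182 [681. -82. 100.]
top 380 205 [ 647. -187.   -2.]
top 410 218 [ 592. -241.  112.]
top 415 235 [ 539. -232.  209.]
top 430 220 [ 570. -262.  213.]
top 400 245 [ 524. -208.  162.]
top 424 260 [ 492. -259.  162.]
top 437 268 [ 478. -297.  115.]
side 220 268 [778.  95.  97.]
side 270 210 [686. -85. 104.]
side 315 168 [ 585. -229.  119.]
side 330 150 [ 543. -224.  198.]
side 325 190 [ 559. -239.   15.]
side 350 160 [ 491. -235.  154.]
-350 53 [ 451. -320.  110.] [ 504. -300.  142.]
-300 1100 [ 448. -300.  111.] [ 617. -250.  218.]
-250 1082 [ 472. -250.  110.] [ 623. -200.  218.]
-200 14 [ 506. -199.  110.] [ 649. -153.  164.]
400 2109 [385. 405. 110.] [700. 420. 184.]
[507.35207642 150.39605324  50.        ] (np.float64(245.9867125558348), np.float64(269.5951994928416))
```

View pics/l1.png

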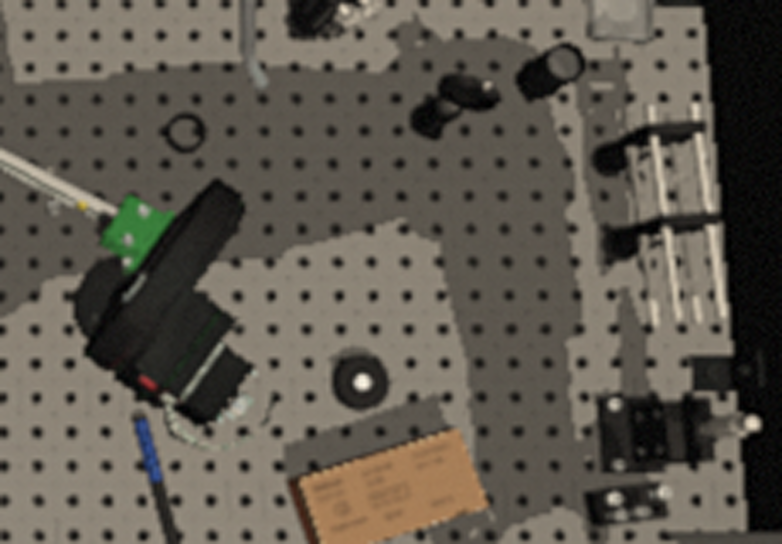

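View pics/l2.png

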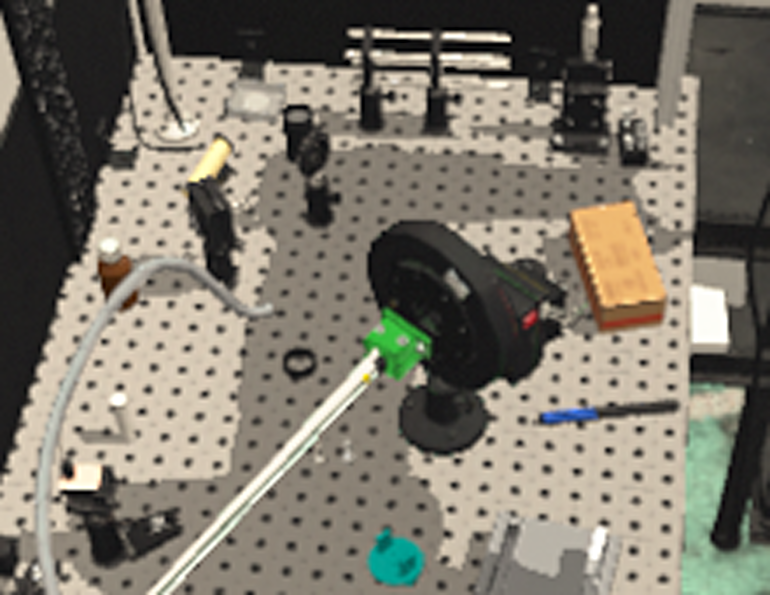

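View pics/k1.png

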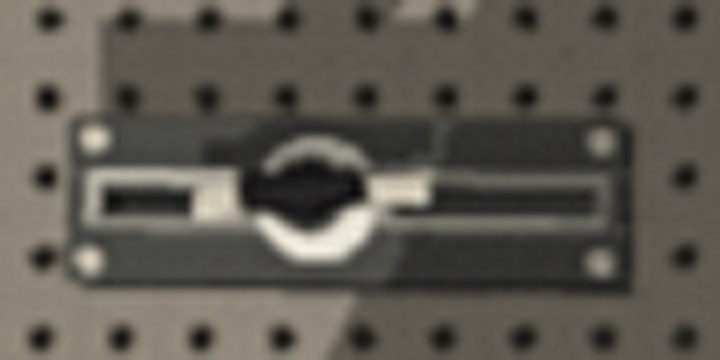

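No third cap is visible. Around the lamp there's only a plain black ring at about (424,188), which is the thin ring lying flat in l1, plus the tape and the carton. The knob wing and keeper sit about 5° anticlockwise of the slot line. I'll move over the knob now on a chord that clears the lamp.

>>> jog_arm([
  [16.4,35.7,0,0,0,0.074,40],
  [16.4,35.7,0,0,0,0.074,40],
  [16.4,35.7,0,0,0,0.074,40],
  [16.4,35.7,0,0,0,0.074,40],
  [16.4,35.7,0,0,0,0.074,40],
  [16.4,35.7,0,0,0,0.074,40],
  [16.4,35.7,0,0,0,0.074,40],
  [16.4,35.7,0,0,0,0.074,40],
  [16.4,35.7,0,0,0,0.074,40],
  [16.4,35.7,0,0,0,0.074,40],
])

```text
time_s: 1.1
tool_pos: [349.3, -185.8, 242.1]
tool_rot: [[0.877, -0.48, -0.0], [-0.48, -0.877, 0.0], [-0.0, -0.0, -1.0]]
wrist_force: [1.7, 0.0, 0.0]
grip_width: 0.47
```

>>> jog_arm([
  [16.4,35.7,0,0,0,0.074,40],
  [16.4,35.7,0,0,0,0.074,40],
  [16.4,35.7,0,0,0,0.074,40],
  [16.4,35.7,0,0,0,0.074,40],
  [16.4,35.7,0,0,0,0.074,40],
  [16.4,35.7,0,0,0,0.074,40],
  [16.4,35.7,0,0,0,0.074,40],
  [16.4,35.7,0,0,0,0.074,40],
  [0,0,-40,0,0,0,40],
  [0,0,-40,0,0,0,40],
])

```text
time_s: 2.1
tool_pos: [481.7, 99.6, 162.0]
tool_rot: [[0.996, 0.092, 0.003], [0.092, -0.996, 0.0], [0.003, 0.0, -1.0]]
wrist_force: [0.3, -0.1, -0.5]
grip_width: 0.467
```

```bash
cat > s.py <<'E'
from h import *
s=sensors.read_state();r=np.array(s['tool_rot'])
print('t',s['time_s'],'pos',np.round(s['tool_pos'],1),'yaw',round(np.degrees(np.arctan2(r[1,0],r[0,0])),2),'zax',np.round(r[:,2],3),'F',np.round(s['wrist_force'],1),'T',np.round(s['torque'],2),'g',round(s['grip_width']*85.4,1),'q6',round(s['joint_pos'][5],2))
E
python3 s.py
```

```text
t 2.1 pos [481.7  99.6 162. ] yaw 5.27 zax [ 0.003  0.    -1.   ] F [ 0.3 -0.1 -0.5] T [ 0.   -0.01 -0.05] g 39.9 q6 1.52
```

>>> jog_arm([
  [-0.5,-1,-30,0,0,0,40],
  [0,0,-20,0,0,0,40],
  [0,0,-14,0,0,0,40],
  [0,0,-2,0,0,0,40],
  [0,0,0,0,0,0,40],
], newtons=30)

```text
time_s: 2.6
tool_pos: [479.4, 97.1, 96.0]
tool_rot: [[0.996, 0.089, -0.001], [0.089, -0.996, -0.0], [-0.001, -0.0, -1.0]]
wrist_force: [-0.9, 0.4, 1.0]
grip_width: 0.471
```

```bash
cat >> s.py <<'E'
import sys
if len(sys.argv)>1:
    p,d=cam('side'); q=cam('top')[0]
    u,v=map(int,proj('side',s['tool_pos'])); a=p[max(0,v-60):v+60,max(0,u-60):u+60]
    u,v=map(int,proj('top',s['tool_pos'])); b=q[max(0,v-60):v+60,max(0,u-60):u+60]
    cv2.imwrite('pics/%s.png'%sys.argv[1],np.hstack([cv2.resize(x,(400,400),interpolation=cv2.INTER_CUBIC)[:,:,::-1] for x in (a,b)]))
E
python3 s.py g1
```

```text
t 2.6 pos [479.4  97.1  96. ] yaw 5.1 zax [-0.001 -0.    -1.   ] F [-0.9  0.4  1. ] T [ 0.01  0.   -0.  ] g 40.3 q6 1.52
```

View pics/g1.png

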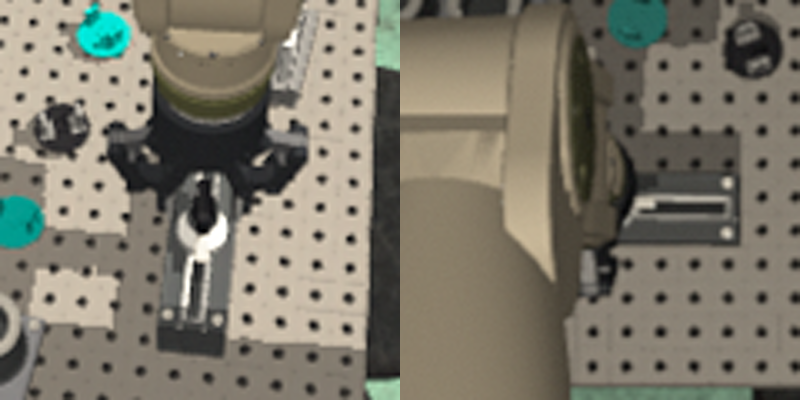

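The side view (left half) shows the open fingers straddling the wing at about (205,200). I'll close on it.

>>> jog_arm([
  [0,1.6,0,0,0,0,20],
  [0,0,0,0,0,0,6],
  [0,0,0,0,0,0,6],
  [0,0,0,0,0,0,6],
  [0,0,0,0,0,0,6],
], newtons=30)

```text
time_s: 3.2
tool_pos: [479.6, 98.8, 96.6]
tool_rot: [[0.996, 0.089, -0.0], [0.089, -0.996, 0.0], [-0.0, -0.0, -1.0]]
wrist_force: [-3.4, -0.4, 5.1]
grip_width: 0.122
```

```bash
python3 s.py
```

```text
t 3.2 pos [479.6  98.8  96.6] yaw 5.1 zax [-0.  0. -1.] F [-3.4 -0.4  5.1] T [-0.1   0.61 -0.04] g 10.4 q6 1.52
```

>>> jog_arm([
  [0,0,0,0,0,0.123,6],
  [0,0,0,0,0,0.123,6],
  [0,0,0,0,0,0.123,6],
  [0,0,0,0,0,0.123,6],
  [0,0,0,0,0,0.123,6],
  [0,0,0,0,0,0.123,6],
  [0,0,0,0,0,0.123,6],
  [0,0,0,0,0,0.123,6],
  [0,0,0,0,0,0.123,6],
  [0,0,0,0,0,0.123,6],
])

```text
time_s: 4.2
tool_pos: [478.5, 98.2, 96.0]
tool_rot: [[0.245, 0.97, -0.003], [0.97, -0.245, -0.001], [-0.002, -0.002, -1.0]]
wrist_force: [-5.2, -2.2, 4.6]
grip_width: 0.12
```

```bash
python3 s.py
```

```text
t 4.2 pos [478.5  98.2  96. ] yaw 75.84 zax [-0.003 -0.001 -1.   ] F [-5.2 -2.2  4.6] T [-0.4   1.07 -0.29] g 10.2 q6 0.29
```

>>> jog_arm([
  [0,0,0,0,0,0,30],
  [0,0,0,0,0,0,40],
  [0,0,0,0,0,0,40],
  [0,0,40,0,0,0,40],
  [0,-40,40,0,0,-0.1,40],
  [-20,-45,0,0,0,-0.14,40],
  [-20,-40,0,0,0,-0.14,40],
  [0,-40,0,0,0,-0.14,40],
  [0,0,0,0,0,-0.14,40],
])

```text
time_s: 5.1
tool_pos: [440.3, -65.6, 172.2]
tool_rot: [[0.798, 0.602, 0.002], [0.602, -0.798, -0.002], [0.001, 0.003, -1.0]]
wrist_force: [0.2, 0.4, 1.0]
grip_width: 0.468
```

```bash
python3 s.py; python3 - <<'E'
from h import *
P={};C={}
for n in('top','side'):
    P[n],d=cam(n);C[n]=cloud(n,d)
    w=C[n].reshape(-1,3);m=(np.hypot(w[:,0]-479,w[:,1]-98.8)<40)&(w[:,2]>80)&(w[:,2]<125)
    w=w[m]; t=w[w[:,2]>98]; print(n,len(w),w[:,2].max(),len(t),np.median(t,0) if len(t) else '',cv2.minAreaRect(t[:,:2].astype(np.float32)) if len(t) else '')
    k=P[n].copy();u,v=map(int,proj(n,(480,98,70)));k=cv2.resize(k[v-40:v+40,u-50:u+50],(500,400),interpolation=cv2.INTER_CUBIC)
    P[n]=k
cv2.imwrite('pics/k2.png',np.hstack([P['top'],P['side']])[:,200:,::-1])
E
```

```text
t 5.1 pos [440.3 -65.6 172.2] yaw 37.03 zax [ 0.002 -0.002 -1.   ] F [0.2 0.4 1. ] T [ 0.03  0.   -0.03] g 40.0 q6 0.6
top 141 112.1956462633329 92 [479.16822085  98.35231873 108.22534334] ((480.2796325683594, 97.90836334228516), (34.44015884399414, 16.21215057373047), 1.1383709907531738)
side 162 111.95685216883103 92 [478.51513114 100.54727334 106.81237164] ((478.26019287109375, 99.7920150756836), (16.21617317199707, 34.22709655761719), 64.30866241455078)
```

View pics/k2.png

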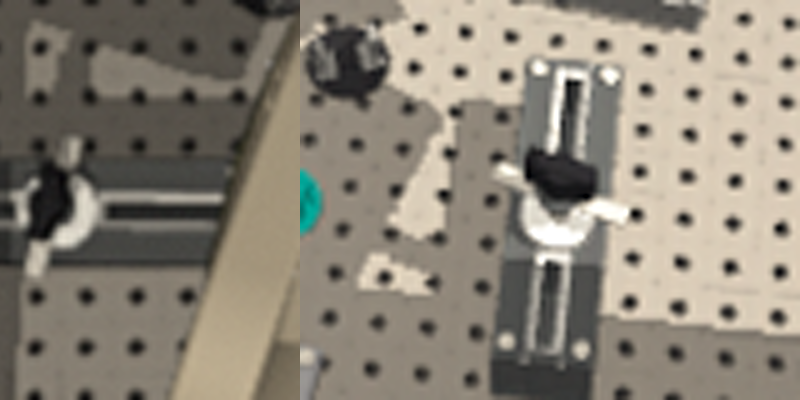

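The knob sprang up: the wing top reads 107–108 mm and the keeper lies across, clear of both slots. Next is the plate.

>>> jog_arm([
  [-3,-4,0,0,0,-0.133,35],
  [-3,-4,0,0,0,-0.133,35],
  [-3,-4,0,0,0,-0.133,35],
  [-3,-4,-10,0,0,-0.133,35],
  [-3,-4,-20,0,0,-0.133,35],
  [-2.7,-3,-20,0,0,-0.134,35],
  [0,0,-20,0,0,0,35],
  [0,0,-20,0,0,0,35],
  [0,0,0,0,0,0,35],
])

```text
time_s: 6.1
tool_pos: [420.3, -83.0, 79.5]
tool_rot: [[0.991, -0.136, -0.004], [-0.136, -0.991, 0.002], [-0.004, -0.001, -1.0]]
wrist_force: [0.4, -0.5, -0.5]
grip_width: 0.411
```

```bash
python3 s.py g2
```

```text
t 6.1 pos [420.3 -83.   79.5] yaw -7.79 zax [-0.004  0.002 -1.   ] F [ 0.4 -0.5 -0.5] T [0.05 0.03 0.01] g 35.1 q6 1.32
```

View pics/g2.png

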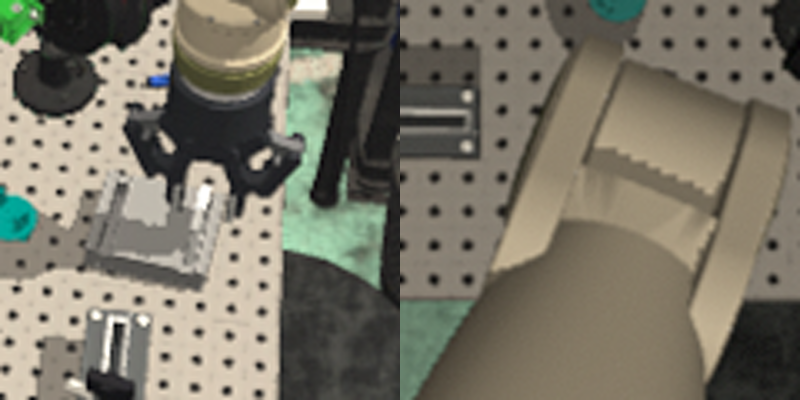

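>>> jog_arm([
  [2,-5,0,0,0,-0.0175,35],
  [0,0,-10,0,0,0,35],
  [0,0,-11,0,0,0,35],
  [0,0,0,0,0,0,35],
])

```text
time_s: 6.6
tool_pos: [423.0, -89.2, 59.2]
tool_rot: [[0.988, -0.157, -0.002], [-0.157, -0.988, 0.001], [-0.002, -0.001, -1.0]]
wrist_force: [-0.5, 0.1, -0.5]
grip_width: 0.405
```

```bash
python3 s.py
```

```text
t 6.6 pos [423.  -89.2  59.2] yaw -9.03 zax [-0.002  0.001 -1.   ] F [-0.5  0.1 -0.5] T [-0.01  0.04  0.02] g 34.6 q6 1.33
```

>>> jog_arm([
  [0,0,-1.2,0,0,0,15],
  [0,0,0,0,0,0,4],
  [0,0,0,0,0,0,4],
  [0,0,0,0,0,0,4],
  [0,0,0,0,0,0,4],
  [0,0,0,0,0,0,4],
], newtons=40)

```text
time_s: 7.2
tool_pos: [424.1, -89.6, 59.5]
tool_rot: [[0.988, -0.157, 0.0], [-0.157, -0.988, -0.0], [0.0, 0.0, -1.0]]
wrist_force: [-0.3, -0.3, -0.4]
grip_width: 0.075
```

```bash
python3 s.py
```

```text
t 7.2 pos [424.1 -89.6  59.5] yaw -9.03 zax [ 0. -0. -1.] F [-0.3 -0.3 -0.4] T [-0.02 -0.01  0.01] g 6.4 q6 1.33
```

>>> jog_arm([
  [0,0,20,0,0,0,4],
  [0,0,40,0,0,0,4],
  [0,0,40,0,0,0,4],
  [5,20,22,0,0,0.02,4],
  [10,40,0,0,0,0.02,4],
  [10,42,0,0,0,0.02,4],
  [10,43,0,0,0,0.03,4],
  [10,43,0,0,0,0.03,4],
  [10,40,0,0,0,0.03,4],
  [0,0,0,0,0,0,4],
])

```text
time_s: 8.2
tool_pos: [479.9, 142.5, 181.5]
tool_rot: [[1.0, -0.001, 0.001], [-0.001, -1.0, 0.002], [0.001, -0.002, -1.0]]
wrist_force: [-0.2, -0.4, -0.1]
grip_width: 0.075
```

```bash
python3 s.py g3
```

```text
t 8.2 pos [479.9 142.5 181.5] yaw -0.06 zax [ 0.001  0.002 -1.   ] F [-0.2 -0.4 -0.1] T [-0.08 -0.   -0.02] g 6.4 q6 1.7
```

View pics/g3.png

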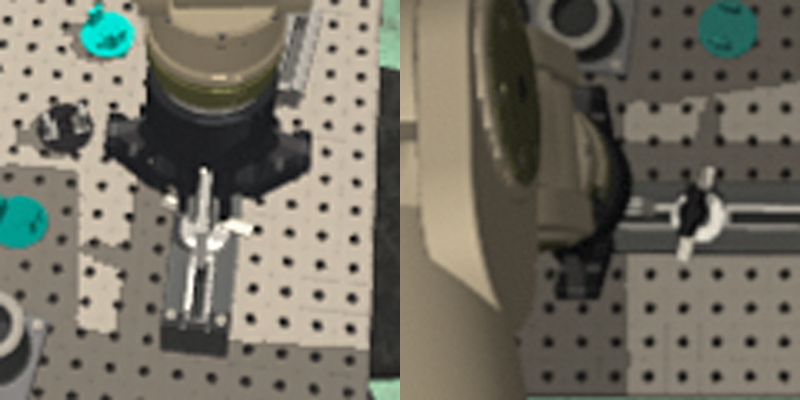

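```bash
python3 - <<'E'
from h import *
p=np.load('side_p.npy');w=cloud('side',np.load('side_d.npy'))
m=(abs(w[...,0]-480)<9)&(abs(w[...,1]-142)<40)&(w[...,2]>115)&(w[...,2]<178)
q=w[m];print(len(q))
for z in range(115,185,6):
    a=q[(q[:,2]>=z)&(q[:,2]<z+6)]
    if len(a)>3: print(z,len(a),'y',a[:,1].min().round(1),a[:,1].max().round(1),'x',a[:,0].min().round(1),a[:,0].max().round(1))
vv,uu=np.where(m);print(uu.min(),uu.max(),vv.min(),vv.max())
crop(p,uu.min()-25,vv.min()-25,uu.max()+25,vv.max()+30,7,'pl')
E
```

```text
40
133 8 y 148.1 164.5 x 474.8 482.8
139 4 y 162.0 164.1 x 476.2 480.8
145 4 y 162.5 165.1 x 476.3 480.9
163 4 y 160.4 163.7 x 475.0 481.2
169 6 y 152.8 165.1 x 473.8 481.3
175 5 y 154.2 165.6 x 471.6 488.9
337 345 286 300
```

View pics/pl.png

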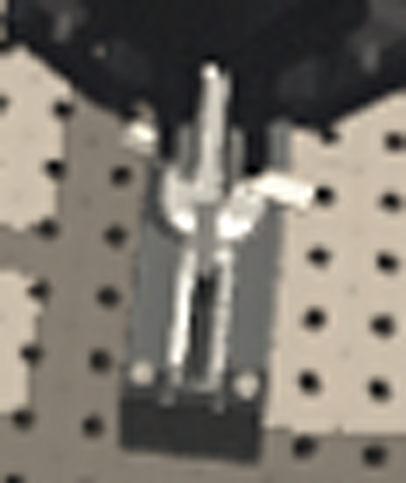

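>>> jog_arm([
  [-0.4,0,-20,0,0,-0.01,4],
  [0,0,-30,0,0,0,4],
  [0,0,-20,0,0,0,4],
  [0,0,-6,0,0,0,4],
  [0,0,-3,0,0,0,4],
  [0,0,-3,0,0,0,4],
  [0,0,-3,0,0,0,4],
  [0,0,0,0,0,0,4],
])

```text
time_s: 9.1
tool_pos: [480.6, 138.8, 101.1]
tool_rot: [[1.0, -0.018, 0.006], [-0.018, -1.0, 0.002], [0.006, -0.002, -1.0]]
wrist_force: [-6.5, 2.8, 23.0]
grip_width: 0.081
```

```bash
python3 s.py
```

```text
t 9.1 pos [480.6 138.8 101.1] yaw -1.05 zax [ 0.006  0.002 -1.   ] F [-6.5  2.8 23. ] T [ 0.29  1.71 -0.18] g 6.9 q6 1.71
```

Contact came early because the pose I measured before descending was a transient: y has settled 3.7 mm short. I'll lift and recentre.

>>> jog_arm([
  [0,0,10,0,0,0.006,4],
  [0,3.8,0,0,0,0,4],
  [0,0,0,0,0,0,4],
  [0,0,0,0,0,0,4],
  [0,0,0,0,0,0,4],
])

```text
time_s: 9.6
tool_pos: [478.4, 142.1, 105.9]
tool_rot: [[1.0, -0.012, -0.001], [-0.012, -1.0, -0.0], [-0.001, 0.0, -1.0]]
wrist_force: [0.2, 0.2, -1.4]
grip_width: 0.078
```

```bash
python3 s.py pl2;python3 - <<'E'
from h import *
p=np.load('side_p.npy');w=cloud('side',np.load('side_d.npy'))
m=(abs(w[...,0]-480)<9)&(abs(w[...,1]-142)<40)&(w[...,2]>56)&(w[...,2]<100)
q=w[m];print(len(q))
for z in range(56,100,6):
    a=q[(q[:,2]>=z)&(q[:,2]<z+6)]
    if len(a)>3: print(z,len(a),'y',a[:,1].min().round(1),a[:,1].max().round(1),'x',a[:,0].min().round(1),a[:,0].max().round(1))
vv,uu=np.where(m)
crop(p,uu.min()-25,vv.min()-25,uu.max()+25,vv.max()+30,7,'pl3')
E
```

```text
t 9.6 pos [478.4 142.1 105.9] yaw -0.67 zax [-0.001 -0.    -1.   ] F [ 0.2  0.2 -1.4] T [ 0.03 -0.   -0.04] g 6.6 q6 1.71
32
56 10 y 139.8 163.6 x 472.3 476.3
68 5 y 162.0 163.2 x 474.1 478.9
86 4 y 162.6 164.6 x 474.6 477.1
98 4 y 152.4 164.4 x 475.1 482.9
```

View pics/pl3.png

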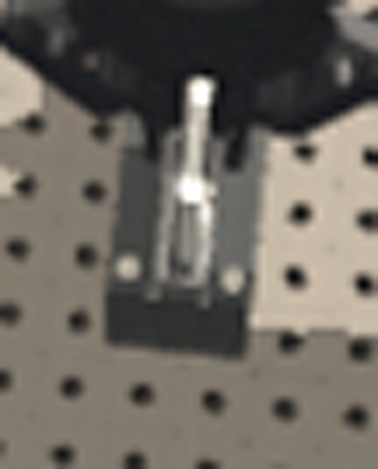

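>>> jog_arm([
  [1.8,0.6,0,0,0,0,4],
  [0,0,-3,0,0,0,4],
  [0,0,-3,0,0,0,4],
  [0,0,-3,0,0,0,4],
  [0,0,0,0,0,0,4],
])

```text
time_s: 10.2
tool_pos: [480.4, 142.8, 96.9]
tool_rot: [[1.0, -0.011, -0.0], [-0.011, -1.0, -0.0], [-0.0, 0.0, -1.0]]
wrist_force: [0.5, 0.3, -0.8]
grip_width: 0.081
```

```bash
python3 s.py
```

```text
t 10.2 pos [480.4 142.8  96.9] yaw -0.66 zax [-0. -0. -1.] F [ 0.5  0.3 -0.8] T [-0.02 -0.12  0.01] g 7.0 q6 1.71
```

No contact force, and the plate is below the mouth. I'll continue down.

>>> jog_arm([
  [0,0,-5,0,0,0,4],
  [0,0,-5,0,0,0,4],
  [0,0,-5,0,0,0,4],
  [0,0,-5,0,0,0,4],
  [0,0,0,0,0,0,4],
])

```text
time_s: 10.7
tool_pos: [480.3, 142.7, 76.7]
tool_rot: [[1.0, -0.011, -0.001], [-0.011, -1.0, -0.0], [-0.001, 0.0, -1.0]]
wrist_force: [0.6, 0.0, -1.3]
grip_width: 0.08
```

```bash
python3 s.py
```

```text
t 10.7 pos [480.3 142.7  76.7] yaw -0.66 zax [-0.001 -0.    -1.   ] F [ 0.6  0.  -1.3] T [ 0.03 -0.19 -0.01] g 6.8 q6 1.71
```

>>> jog_arm([
  [0,0,-5,0,0,0,4],
  [0,0,-4,0,0,0,4],
  [0,0,-2,0,0,0,4],
  [0,0,-2,0,0,0,4],
  [0,0,0,0,0,0,4],
])

```text
time_s: 11.2
tool_pos: [480.4, 142.8, 64.2]
tool_rot: [[1.0, -0.012, -0.0], [-0.012, -1.0, -0.0], [-0.0, 0.0, -1.0]]
wrist_force: [1.1, -1.0, -1.9]
grip_width: 0.077
```

```bash
python3 s.py
```

```text
t 11.2 pos [480.4 142.8  64.2] yaw -0.66 zax [-0. -0. -1.] F [ 1.1 -1.  -1.9] T [ 0.   -0.08  0.03] g 6.6 q6 1.71
```

>>> jog_arm([
  [0,0,-1,0,0,0,4],
  [0,0,-1,0,0,0,4],
  [0,0,0,0,0,0,4],
  [0,0,0,0,0,0,4],
])

```text
time_s: 11.6
tool_pos: [480.8, 142.7, 63.2]
tool_rot: [[1.0, -0.012, 0.001], [-0.012, -1.0, -0.0], [0.001, 0.0, -1.0]]
wrist_force: [-1.6, -0.3, 5.7]
grip_width: 0.08
```

```bash
python3 s.py
```

```text
t 11.6 pos [480.8 142.7  63.2] yaw -0.66 zax [ 0.001 -0.    -1.   ] F [-1.6 -0.3  5.7] T [-0.16  0.3   0.02] g 6.8 q6 1.71
```

It bottomed at TCP z of about 63.2, as expected. I'll release, then press with closed fingers to confirm it's home.

>>> jog_arm([
  [0,0,0,0,0,0,20],
  [0,0,0,0,0,0,24],
  [0,0,10,0,0,0,24],
  [0,0,15,0,0,0,24],
  [0,0,0,0,0,0,0],
  [0,0,0,0,0,0,0],
  [0,0,-6,0,0,0,0],
  [0,0,-3,0,0,0,0],
  [0,0,-3,0,0,0,0],
  [0,0,0,0,0,0,0],
])

```text
time_s: 12.6
tool_pos: [480.7, 142.8, 75.2]
tool_rot: [[1.0, -0.012, 0.0], [-0.012, -1.0, -0.0], [0.0, 0.0, -1.0]]
wrist_force: [-0.3, -0.8, 0.6]
grip_width: -0.001
```

```bash
python3 s.py
```

```text
t 12.6 pos [480.7 142.8  75.2] yaw -0.66 zax [ 0. -0. -1.] F [-0.3 -0.8  0.6] T [ 0.07 -0.03  0.02] g -0.1 q6 1.71
```

>>> jog_arm([
  [0,0,-1,0,0,0,0],
  [0,0,-1,0,0,0,0],
  [0,0,-0.5,0,0,0,0],
  [0,0,0,0,0,0,0],
])

```text
time_s: 13.0
tool_pos: [482.7, 142.9, 75.0]
tool_rot: [[1.0, -0.012, 0.005], [-0.012, -1.0, 0.0], [0.005, -0.0, -1.0]]
wrist_force: [-0.9, -0.2, 13.7]
grip_width: 0.001
```

```bash
python3 s.py
```

```text
t 13.0 pos [482.7 142.9  75. ] yaw -0.67 zax [ 0.005  0.    -1.   ] F [-0.9 -0.2 13.7] T [-0.16  0.17  0.02] g 0.1 q6 1.71
```

Pressing gave 13.7 N with the fingertips at z = 64.0, exactly the plate's home height. Now back to the knob.

>>> jog_arm([
  [0,0,30,0,0,0.1,0],
  [0,0,34,0,0,0.135,20],
  [0,-14,0,0,0,0.135,40],
  [-1.2,-30.2,0,0,0,0.135,40],
  [0,0,0,0,0,0.135,40],
  [0,0,0,0,0,0.135,40],
  [0,0,0,0,0,0.135,40],
  [0,0,0,0,0,0.135,40],
  [0,0,0,0,0,0.135,40],
  [0,0,0,0,0,0.134,40],
])

```text
time_s: 14.0
tool_pos: [478.9, 98.6, 136.3]
tool_rot: [[0.26, 0.966, -0.001], [0.966, -0.26, 0.0], [-0.0, -0.001, -1.0]]
wrist_force: [-0.2, -0.0, -0.1]
grip_width: 0.472
```

>>> jog_arm([
  [0,0,-15,0,0,0,40],
  [0,0,-15,0,0,0,40],
  [0,0,0,0,0,0,40],
  [0,0,0,0,0,0,40],
])

```text
time_s: 14.4
tool_pos: [478.8, 98.6, 106.6]
tool_rot: [[0.265, 0.964, -0.002], [0.964, -0.265, 0.0], [-0.0, -0.001, -1.0]]
wrist_force: [-0.4, 0.1, 0.8]
grip_width: 0.465
```

```bash
python3 s.py kk
```

```text
t 14.4 pos [478.8  98.6 106.6] yaw 74.63 zax [-0.002  0.    -1.   ] F [-0.4  0.1  0.8] T [ 0.02 -0.03  0.02] g 39.7 q6 0.31
```

View pics/kk.png

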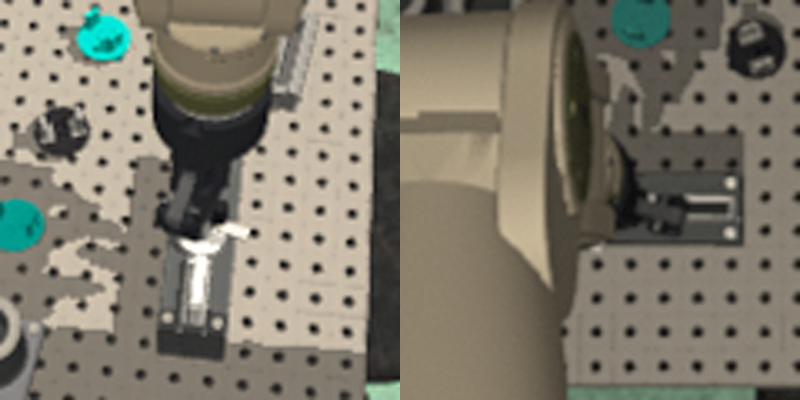

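>>> jog_arm([
  [0.2,0,-5,0,0,0,30],
  [0,0,0,0,0,0,6],
  [0,0,0,0,0,0,6],
  [0,0,0,0,0,0,6],
  [0,0,-2,0,0,0,6],
  [0,0,-2,0,0,0,6],
  [0,0,-3,0,0,0,6],
  [0,0,-1,0,0,0,6],
  [0,0,0,0,0,0,6],
], newtons=60)

```text
time_s: 15.4
tool_pos: [479.4, 98.0, 95.1]
tool_rot: [[0.265, 0.964, 0.0], [0.964, -0.265, -0.001], [-0.001, 0.001, -1.0]]
wrist_force: [-4.9, -4.2, 11.0]
grip_width: 0.107
```

```bash
python3 s.py
```

```text
t 15.4 pos [479.4  98.   95.1] yaw 74.61 zax [ 0.    -0.001 -1.   ] F [-4.9 -4.2 11. ] T [-1.01  1.05  0.01] g 9.2 q6 0.31
```

>>> jog_arm([
  [0,0,-1,0,0,0,6],
  [0,0,0,0,0,0,6],
  [0,0,0,0,0,-0.133,6],
  [0,0,0,0,0,-0.133,6],
  [0,0,0,0,0,-0.133,6],
  [0,0,0,0,0,-0.133,6],
])

```text
time_s: 16.0
tool_pos: [479.6, 98.0, 95.0]
tool_rot: [[0.722, 0.692, 0.001], [0.692, -0.722, -0.001], [0.0, 0.002, -1.0]]
wrist_force: [-5.9, -5.2, 17.9]
grip_width: 0.109
```

```bash
python3 s.py
```

```text
t 16.0 pos [479.6  98.   95. ] yaw 43.82 zax [ 0.001 -0.001 -1.   ] F [-5.9 -5.2 17.9] T [-1.14  1.5   0.04] g 9.3 q6 0.84
```

>>> jog_arm([
  [0,0,0,0,0,-0.133,6],
  [0,0,0,0,0,-0.133,6],
  [0,0,0,0,0,-0.133,6],
  [0,0,0,0,0,-0.133,6],
  [0,0,0,0,0,-0.133,6],
  [0,0,0,0,0,-0.133,6],
  [0,0,0,0,0,-0.02,6],
  [0,0,0,0,0,0,6],
])

```text
time_s: 16.8
tool_pos: [479.8, 98.0, 95.0]
tool_rot: [[0.999, -0.047, 0.002], [-0.047, -0.999, -0.002], [0.002, 0.002, -1.0]]
wrist_force: [-5.8, -5.7, 17.5]
grip_width: 0.109
```

```bash
python3 s.py
```

```text
t 16.8 pos [479.8  98.   95. ] yaw -2.69 zax [ 0.002 -0.002 -1.   ] F [-5.8 -5.7 17.5] T [-1.3   1.31  0.59] g 9.3 q6 1.66
```

The stop torque is 0.59 N m at yaw −2.7°, so the knob is on its clockwise stop. I'll release and look.

>>> jog_arm([
  [0,0,1.5,0,0,0.03,6],
  [0,0,0,0,0,0,20],
  [0,0,0,0,0,0,36],
  [0,0,0,0,0,0,36],
  [0,0,20,0,0,0,36],
  [0,0,40,0,0,0,36],
  [-20,-40,20,0,0,0,36],
  [-20,-45,0,0,0,0,36],
  [-20,-45,0,0,0,0,36],
  [0,0,0,0,0,0,36],
])

```text
time_s: 17.8
tool_pos: [417.8, -35.2, 174.5]
tool_rot: [[1.0, -0.025, -0.0], [-0.025, -1.0, -0.001], [-0.0, 0.001, -1.0]]
wrist_force: [-0.6, 0.5, 1.1]
grip_width: 0.421
```

```bash
python3 s.py; cat > look.py <<'E'
from h import *
P={}
for n in('top','side'):
    p,d=cam(n);W=cloud(n,d).reshape(-1,3)
    w=W[(np.hypot(W[:,0]-479,W[:,1]-98.8)<30)&(W[:,2]>92)&(W[:,2]<125)]
    if len(w): print(n,len(w),'knob z',np.median(w[:,2]).round(1),cv2.minAreaRect(w[:,:2].astype(np.float32)))
    w=W[(np.hypot(W[:,0]-479,W[:,1]-155)<18)&(W[:,2]>56)&(W[:,2]<80)]
    if len(w): print(n,len(w),'plate z',np.median(w[:,2]).round(1),cv2.minAreaRect(w[:,:2].astype(np.float32)))
    for c in [(600,-2),(440,324)]:
        m=(np.hypot(W[:,0]-c[0],W[:,1]-c[1])<45); w=W[m&(W[:,2]>26)&(W[:,2]<45)]
        if len(w): print(n,'ears',len(w),cv2.minAreaRect(w[:,:2].astype(np.float32)))
        w=W[m&(W[:,2]>9)&(W[:,2]<20)]
        if len(w): print(n,'fl',len(w),cv2.minEnclosingCircle(w[:,:2].astype(np.float32)))
    u,v=map(int,proj(n,(480,98,70)));P[n]=cv2.resize(p[v-40:v+40,u-40:u+40],(400,400),interpolation=cv2.INTER_CUBIC)
cv2.imwrite('pics/k3.png',np.hstack([P['top'],P['side']])[:,:,::-1])
E
python3 look.py
```

```text
t 17.8 pos [417.8 -35.2 174.5] yaw -1.43 zax [-0.    -0.001 -1.   ] F [-0.6  0.5  1.1] T [-0.05 -0.04 -0.01] g 35.9 q6 1.32
top 91 knob z 102.8 ((480.625732421875, 98.46514892578125), (34.72923278808594, 16.101552963256836), 87.47309112548828)
top 46 plate z 63.8 ((478.9273376464844, 150.63314819335938), (26.483928680419922, 7.114302635192871), 89.52973937988281)
top ears 29 ((600.439453125, -2.395662307739258), (34.133399963378906, 13.238439559936523), 22.568649291992188)
top fl 220 ((600.7115478515625, -1.811087965965271), 22.768951416015625)
top ears 34 ((440.78558349609375, 324.2257385253906), (12.066035270690918, 34.778995513916016), 19.68096923828125)
top fl 228 ((441.56488037109375, 324.9258117675781), 23.01844024658203)
side 78 knob z 102.1 ((478.2779846191406, 99.35258483886719), (14.404816627502441, 35.54313278198242), 6.333078861236572)
side 40 plate z 64.0 ((478.01507568359375, 150.46617126464844), (25.596046447753906, 8.430346488952637), 89.00519561767578)
side ears 24 ((599.1002197265625, -2.7034244537353516), (33.74637222290039, 16.180164337158203), 19.948930740356445)
side fl 170 ((599.3721313476562, -2.242128372192383), 22.839786529541016)
side ears 39 ((439.4651794433594, 324.7239990234375), (14.13280200958252, 34.01862716674805), 18.67812728881836)
side fl 270 ((439.5471496582031, 324.1313781738281), 22.76829719543457)
```

View pics/k3.png

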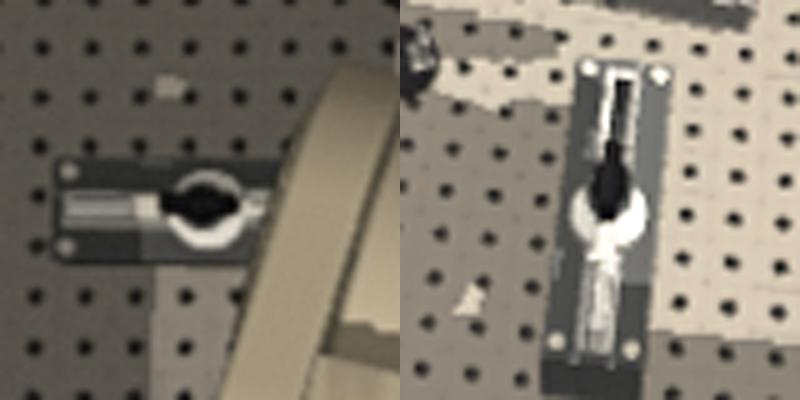

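The keeper is locked: wing top at about 102.5 mm, keeper along the slots at (205,205). The plate top is at 64 mm. Next is cap 1 at (600.0, −2.1), ear axis about 21°.

>>> jog_arm([
  [36.4,6.6,0,0,0,0.08,46],
  [36.4,6.6,0,0,0,0.08,46],
  [36.4,6.6,-10,0,0,0.08,46],
  [36.4,6.6,-30,0,0,0.08,46],
  [36.6,6.7,-30,0,0,0.072,46],
  [0,0,-20,0,0,0,46],
  [0,0,0,0,0,0,46],
  [0,0,0,0,0,0,46],
], newtons=25)

```text
time_s: 18.7
tool_pos: [601.1, 3.4, 83.9]
tool_rot: [[0.93, 0.368, -0.002], [0.368, -0.93, 0.001], [-0.002, -0.001, -1.0]]
wrist_force: [0.5, 0.1, 0.7]
grip_width: 0.537
```

```bash
python3 s.py c1a
```

```text
t 18.7 pos [601.1   3.4  83.9] yaw 21.57 zax [-0.002  0.001 -1.   ] F [0.5 0.1 0.7] T [-0.  0.  0.] g 45.9 q6 1.07
```

View pics/c1a.png

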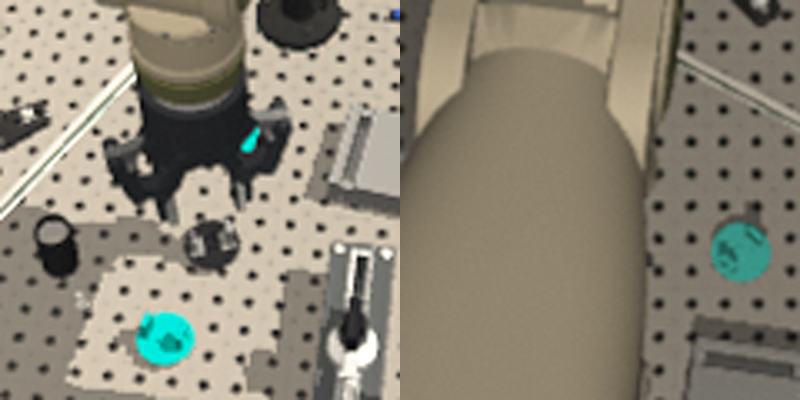

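>>> jog_arm([
  [-1,-5.3,-20,0,0,-0.008,46],
  [0,0,-15,0,0,0,46],
  [0,0,-12,0,0,0,46],
  [0,0,0,0,0,0,46],
  [0,0,0,0,0,0,46],
])

```text
time_s: 19.3
tool_pos: [601.1, -3.6, 38.5]
tool_rot: [[0.934, 0.358, 0.001], [0.358, -0.934, -0.0], [0.001, 0.001, -1.0]]
wrist_force: [0.5, -0.0, -0.2]
grip_width: 0.542
```

```bash
python3 s.py c1b
```

```text
t 19.3 pos [601.1  -3.6  38.5] yaw 21.0 zax [ 0.001 -0.    -1.   ] F [ 0.5 -0.  -0.2] T [0.01 0.03 0.05] g 46.3 q6 1.06
```

View pics/c1b.png

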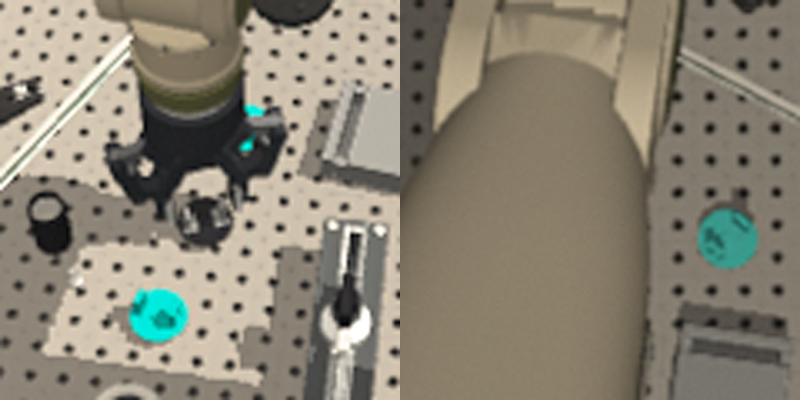

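>>> jog_arm([
  [-1,1.5,-6,0,0,0,46],
  [0,0,-6.5,0,0,0,46],
  [0,0,0,0,0,0,46],
  [0,0,0,0,0,0,46],
])

```text
time_s: 19.8
tool_pos: [599.3, -2.0, 24.5]
tool_rot: [[0.934, 0.358, -0.001], [0.358, -0.934, 0.0], [-0.001, -0.0, -1.0]]
wrist_force: [0.3, 0.4, 0.5]
grip_width: 0.538
```

```bash
python3 s.py
```

```text
t 19.8 pos [599.3  -2.   24.5] yaw 21.0 zax [-0.001  0.    -1.   ] F [0.3 0.4 0.5] T [ 0.08  0.07 -0.  ] g 46.0 q6 1.07
```

>>> jog_arm([
  [0.5,0,2,0,0,0,40],
  [0,0,0,0,0,0,32],
  [0,0,0,0,0,0,26],
  [0,0,0,0,0,0,18],
  [0,0,0,0,0,0,18],
  [0,0,0,0,0,0,18],
  [0,0,0,0,0,0,18],
])

```text
time_s: 20.5
tool_pos: [600.8, -2.2, 28.0]
tool_rot: [[0.934, 0.358, 0.002], [0.358, -0.934, -0.0], [0.001, 0.001, -1.0]]
wrist_force: [-1.2, 0.2, 5.7]
grip_width: 0.256
```

```bash
python3 s.py
```

```text
t 20.5 pos [600.8  -2.2  28. ] yaw 20.99 zax [ 0.002 -0.    -1.   ] F [-1.2  0.2  5.7] T [ 0.04  0.29 -0.01] g 21.8 q6 1.07
```

>>> jog_arm([
  [0,0,15,0,0,0,18],
  [0,0,35,0,0,0,18],
  [0,0,45,0,0,0,18],
  [4,30,10,0,0,0,18],
  [5,40,0,0,0,0,18],
  [5,40,0,0,0,0,18],
  [5,40,0,0,0,0,18],
  [7,43.5,0,0,0,0,18],
  [0,0,0,0,0,0,18],
  [0,0,0,0,0,0,18],
])

```text
time_s: 21.5
tool_pos: [625.8, 192.6, 131.5]
tool_rot: [[0.933, 0.361, -0.001], [0.361, -0.933, -0.0], [-0.001, 0.0, -1.0]]
wrist_force: [-0.4, -0.1, -1.1]
grip_width: 0.262
```

>>> jog_arm([
  [0,0,0,0,0,0,18],
  [0,0,0,0,0,0,18],
])

```text
time_s: 21.7
tool_pos: [626.1, 190.1, 131.9]
tool_rot: [[0.934, 0.357, -0.0], [0.357, -0.934, -0.0], [-0.0, 0.0, -1.0]]
wrist_force: [0.1, -1.2, -0.6]
grip_width: 0.26
```

```bash
python3 s.py c1c
```

```text
t 21.7 pos [626.1 190.1 131.9] yaw 20.9 zax [-0. -0. -1.] F [ 0.1 -1.2 -0.6] T [ 0.05 -0.02 -0.04] g 22.2 q6 1.38
```

View pics/c1c.png

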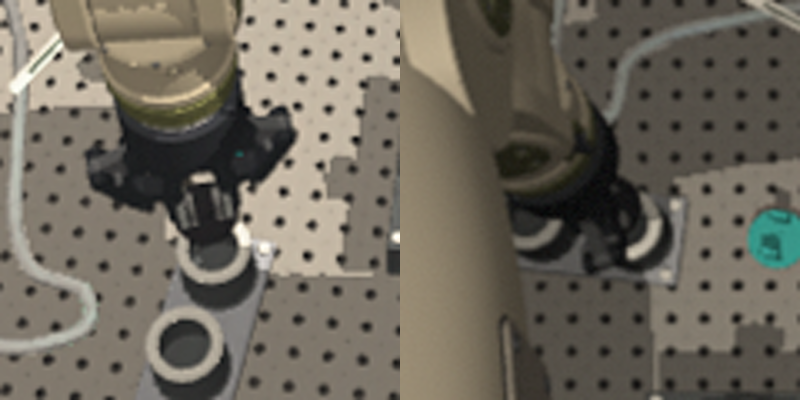

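```bash
cat > cm.py <<'E'
from h import *
s=sensors.read_state();t=np.array(s['tool_pos'])
W=cloud('side',np.load('side_d.npy')).reshape(-1,3)
m=np.hypot(W[:,0]-t[0],W[:,1]-t[1])<32
for z in range(int(t[2])-34,int(t[2])-4,3):
    a=W[m&(W[:,2]>=z)&(W[:,2]<z+3)]
    if len(a)>4: print(z-t[2],len(a),'x',a[:,0].min().round(1),a[:,0].max().round(1),'y',a[:,1].min().round(1),a[:,1].max().round(1))
# circle fit of flange outer edge: project to image
a=W[m&(W[:,2]>t[2]-20)&(W[:,2]<t[2]-9)]
h=cv2.convexHull(a[:,:2].astype(np.float32))[:,0]
from scipy.optimize import least_squares
# known radius 23, use outer hull points on +y half (camera side)
k=h[h[:,1]>t[1]]
r=least_squares(lambda c:np.hypot(k[:,0]-c[0],k[:,1]-c[1])-23,t[:2],loss='soft_l1')
print('cap centre side',r.x,'n',len(k),np.round(r.fun,1),'tcp',t)
E
python3 cm.py
```

```text
-19.08791035696757 47 x 603.6 643.4 y 168.6 213.0
-16.08791035696757 101 x 603.8 642.3 y 169.0 211.9
-13.08791035696757 31 x 604.1 634.8 y 170.0 210.4
-7.087910356967569 6 x 603.3 633.0 y 188.7 201.3
cap centre side [625.71970229 188.99146453] n 13 [-2.1 -1.1  0.4 -0.   0.1  1.1 -0.   0.3  0.1  0.  -0.2 -0.7 -0.5] tcp [626.29960449 190.09807536 132.08791036]
```

>>> jog_arm([
  [0,1.8,-20,0,0,0,18],
  [0,0,-14,0,0,0,18],
  [0,0,-4,0,0,0,18],
  [0,0,-3,0,0,0,18],
  [0,0,-3,0,0,0,18],
  [0,0,0,0,0,0,18],
])

```text
time_s: 22.4
tool_pos: [626.3, 193.2, 88.0]
tool_rot: [[0.934, 0.358, 0.0], [0.358, -0.934, 0.0], [0.0, 0.0, -1.0]]
wrist_force: [0.4, -0.1, -1.1]
grip_width: 0.257
```

```bash
python3 s.py
```

```text
t 22.4 pos [626.3 193.2  88. ] yaw 21.0 zax [ 0.  0. -1.] F [ 0.4 -0.1 -1.1] T [ 0.    0.03 -0.  ] g 21.9 q6 1.38
```

>>> jog_arm([
  [0,-1,0,0,0,0,18],
  [0,0,-2,0,0,0,18],
  [0,0,-2,0,0,0,18],
  [0,0,0,0,0,0,18],
])

```text
time_s: 22.8
tool_pos: [626.0, 192.2, 83.7]
tool_rot: [[0.934, 0.358, -0.0], [0.358, -0.934, -0.0], [-0.0, -0.0, -1.0]]
wrist_force: [0.5, 0.3, -0.2]
grip_width: 0.255
```

```bash
python3 s.py
```

```text
t 22.8 pos [626.  192.2  83.7] yaw 21.0 zax [-0. -0. -1.] F [ 0.5  0.3 -0.2] T [ 0.02 -0.01 -0.02] g 21.8 q6 1.38
```

>>> jog_arm([
  [0,0,-2,0,0,0,18],
  [0,0,-2,0,0,0,18],
  [0,0,0,0,0,0,18],
])

```text
time_s: 23.1
tool_pos: [626.0, 192.2, 79.5]
tool_rot: [[0.934, 0.358, -0.001], [0.358, -0.934, -0.0], [-0.001, -0.0, -1.0]]
wrist_force: [-0.6, -0.2, -0.5]
grip_width: 0.262
```

```bash
python3 s.py
```

```text
t 23.1 pos [626.  192.2  79.5] yaw 21.0 zax [-0.001 -0.    -1.   ] F [-0.6 -0.2 -0.5] T [ 0.   -0.03 -0.02] g 22.4 q6 1.38
```

>>> jog_arm([
  [0,0,-1,0,0,0,18],
  [0,0,-1,0,0,0,18],
  [0,0,0,0,0,0,18],
])

```text
time_s: 23.4
tool_pos: [626.2, 192.3, 79.0]
tool_rot: [[0.934, 0.358, 0.001], [0.358, -0.934, 0.0], [0.001, 0.0, -1.0]]
wrist_force: [-2.0, -0.3, 4.8]
grip_width: 0.255
```

```bash
python3 s.py
```

```text
t 23.4 pos [626.2 192.3  79. ] yaw 21.0 zax [ 0.001  0.    -1.   ] F [-2.  -0.3  4.8] T [-0.1   0.43  0.01] g 21.8 q6 1.38
```

It seated at TCP 79.0 against a predicted 79. I'll press slightly, then let the ears out.

>>> jog_arm([
  [0,0,-0.5,0,0,0,18],
  [0,0,0,0,0,0,28],
  [0,0,0,0,0,0,38],
  [0,0,0,0,0,0,46],
  [0,0,0,0,0,0,46],
  [0,0,20,0,0,0,46],
  [0,0,40,0,0,0,46],
  [-30,0,20,0,0,0,46],
  [-45,0,0,0,0,0,46],
  [-45,0,0,0,0,0,46],
])

```text
time_s: 24.4
tool_pos: [505.9, 192.2, 158.1]
tool_rot: [[0.934, 0.358, 0.002], [0.358, -0.934, 0.001], [0.002, 0.0, -1.0]]
wrist_force: [0.2, 0.3, 0.6]
grip_width: 0.536
```

>>> jog_arm([
  [-40,0,0,0,0,0.1,46],
  [-30,0,0,0,0,0.1,46],
  [0,0,0,0,0,0,46],
])

```text
time_s: 24.7
tool_pos: [431.6, 192.0, 157.3]
tool_rot: [[0.842, 0.539, -0.003], [0.539, -0.842, -0.001], [-0.003, -0.001, -1.0]]
wrist_force: [1.3, 0.1, -0.8]
grip_width: 0.538
```

```bash
python3 s.py; cat > ck.py <<'E'
from h import *
import sys
x,y=float(sys.argv[1]),float(sys.argv[2]);P=[]
for n in('top','side'):
    p,d=cam(n);W=cloud(n,d).reshape(-1,3)
    m=np.hypot(W[:,0]-x,W[:,1]-y)<30
    w=W[m&(W[:,2]>78)&(W[:,2]<95)]
    if len(w): print(n,'ears',len(w),'z',np.percentile(w[:,2],[50,90]).round(1),cv2.minAreaRect(w[:,:2].astype(np.float32)))
    w=W[m&(W[:,2]>61.5)&(W[:,2]<70)]
    if len(w): print(n,'fl',len(w),'z',np.median(w[:,2]).round(1),cv2.minEnclosingCircle(w[:,:2].astype(np.float32)))
    for c in [(440,324.3)]:
        m=(np.hypot(W[:,0]-c[0],W[:,1]-c[1])<45); w=W[m&(W[:,2]>26)&(W[:,2]<45)]
        if len(w): print(n,'ears2',len(w),cv2.minAreaRect(w[:,:2].astype(np.float32)))
    u,v=map(int,proj(n,(x,y,70)));P.append(cv2.resize(p[max(0,v-25):v+25,u-25:u+25],(400,400),interpolation=cv2.INTER_CUBIC))
cv2.imwrite('pics/%s.png'%sys.argv[3],np.hstack(P)[:,:,::-1])
E
python3 ck.py 626 191.7 ck1
```

```text
t 24.7 pos [431.6 192.  157.3] yaw 32.64 zax [-0.003 -0.001 -1.   ] F [ 1.3  0.1 -0.8] T [ 0.   -0.03  0.03] g 46.0 q6 1.25
top ears 32 z [84.8 87.7] ((627.20703125, 192.39718627929688), (33.85371780395508, 13.335618019104004), 21.163345336914062)
top fl 252 z 64.7 ((626.3359375, 190.81515502929688), 26.472213745117188)
side ears 29 z [85.5 87.3] ((626.1521606445312, 191.3914031982422), (34.37542724609375, 15.102746963500977), 20.701513290405273)
side fl 238 z 64.3 ((625.582275390625, 192.65185546875), 25.85962677001953)
side ears2 38 ((438.9707946777344, 324.14935302734375), (14.071139335632324, 34.663448333740234), 20.911510467529297)
```

View pics/ck1.png

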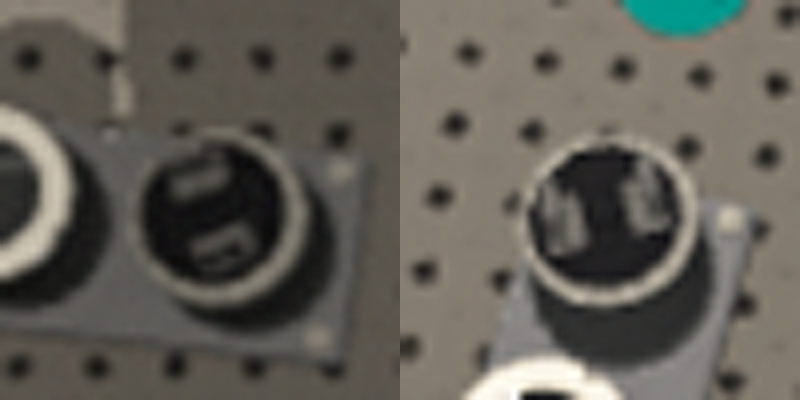

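Cap 1 is in: flange at 64 mm, ears 34 mm apart, ear tops at 85 mm. Cap 2 is still at (440.0, 324.3) with its ear axis at about 109.5°.

>>> jog_arm([
  [1,13,0,0,0,0.135,46],
  [1,13,0,0,0,0.135,46],
  [1,13,0,0,0,0.135,46],
  [1,13,0,0,0,0.135,46],
  [1,13,0,0,0,0.135,46],
  [1,13,-10,0,0,0.135,46],
  [1,13,-20,0,0,0.135,46],
  [1,13,-20,0,0,0.135,46],
  [0.4,13,-20,0,0,0.135,46],
  [0,15,-5,0,0,0.127,46],
])

```text
time_s: 25.8
tool_pos: [445.0, 324.2, 79.7]
tool_rot: [[-0.335, 0.942, -0.003], [0.942, 0.335, -0.001], [-0.0, -0.003, -1.0]]
wrist_force: [1.2, -0.3, 0.1]
grip_width: 0.542
```

>>> jog_arm([
  [0,0,0,0,0,0,46],
  [0,0,0,0,0,0,46],
  [0,0,0,0,0,0,46],
])

```text
time_s: 26.1
tool_pos: [445.5, 324.0, 82.8]
tool_rot: [[-0.329, 0.944, 0.001], [0.944, 0.329, 0.0], [-0.0, 0.001, -1.0]]
wrist_force: [-0.2, 0.1, -0.2]
grip_width: 0.538
```

```bash
python3 s.py c2a
```

```text
t 26.1 pos [445.5 324.   82.8] yaw 109.19 zax [ 0.001  0.    -1.   ] F [-0.2  0.1 -0.2] T [ 0.07 -0.02 -0.02] g 45.9 q6 0.15
```

View pics/c2a.png

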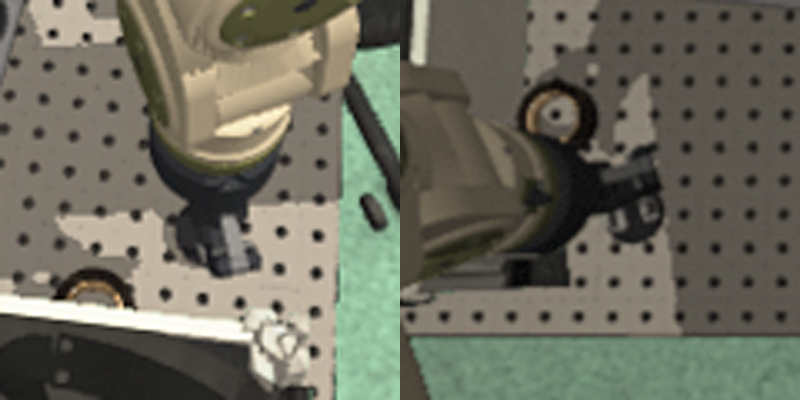

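The top view shows a cap beside the gripper, right of where I expected it. It may have been knocked, so I'll re-measure.

```bash
python3 - <<'E'
from h import *
p=np.load('top_p.npy');u,v=proj('top',(445.5,324,82.8));print(u,v)
cu,cv=int(u)-60+237*.3,int(v)-60+215*.3;print(cu,cv,px('top',cu,cv,13),px('top',cu,cv,30))
W=cloud('top',np.load('top_d.npy'));i,j=int(cv),int(cu);print(W[i-12:i+13:6,j-12:j+13:6,2].round())
c=px('top',cu,cv,13);w=W.reshape(-1,3);m=np.hypot(w[:,0]-c[0],w[:,1]-c[1])<40
for a,b in((9,20),(26,42)):
    q=w[m&(w[:,2]>a)&(w[:,2]<b)];print(len(q),q[:,:2].min(0),q[:,:2].max(0),cv2.minAreaRect(q[:,:2].astype(np.float32)))
crop(p,int(cu)-40,int(cv)-40,int(cu)+30,int(cv)+30,8,'c2b')
E
```

```text
165.13312131284837 283.42080872100513
176.1 287.5 [438.26836935 320.39872313  13.        ] [437.73500444 314.96627017  30.        ]
[[190. 179. 178.   1.  -1.]
 [186. 142. 101.   7.   1.]
 [ -1.  15.  15.  12. -13.]
 [  2.  13.  10.  -1.   2.]
 [  4.  -0.   5.  -0.  -1.]]
148 [419.9401051 303.3591968] [453.97808993 342.592781  ] ((434.0091552734375, 322.07806396484375), (29.577789306640625, 43.16143798828125), 17.052770614624023)
24 [431.63813774 306.23867723] [448.64245882 340.70203999] ((439.40057373046875, 323.4158630371094), (9.059566497802734, 34.395286560058594), 17.026395797729492)
```

View pics/c2b.png

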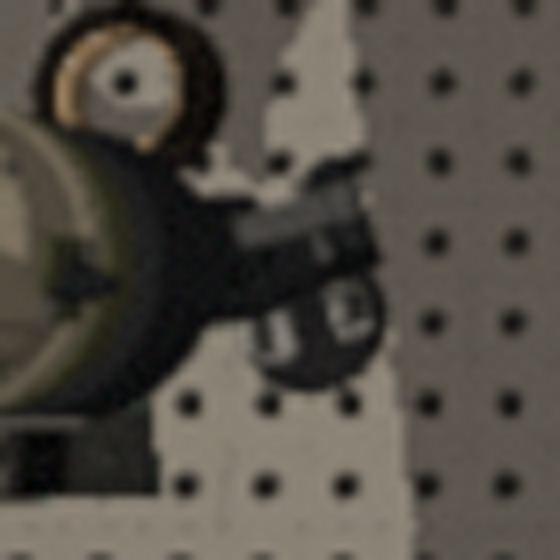

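The cap hasn't moved: its ears are still centred near (440, 324), and what I saw was parallax. I'll descend.

>>> jog_arm([
  [-5.5,0.3,-15,0,0,0.004,46],
  [0,0,-15,0,0,0,46],
  [0,0,-10,0,0,0,46],
  [0,0,-6,0,0,0,46],
  [0,0,0,0,0,0,46],
  [0,0,0,0,0,0,46],
])

```text
time_s: 26.8
tool_pos: [439.5, 324.6, 36.9]
tool_rot: [[-0.335, 0.942, 0.0], [0.942, 0.335, 0.0], [0.0, 0.001, -1.0]]
wrist_force: [-0.7, -0.3, 0.5]
grip_width: 0.539
```

```bash
python3 s.py c2c
```

```text
t 26.8 pos [439.5 324.6  36.9] yaw 109.56 zax [ 0.  0. -1.] F [-0.7 -0.3  0.5] T [-0.01 -0.02  0.01] g 46.1 q6 0.15
```

View pics/c2c.png

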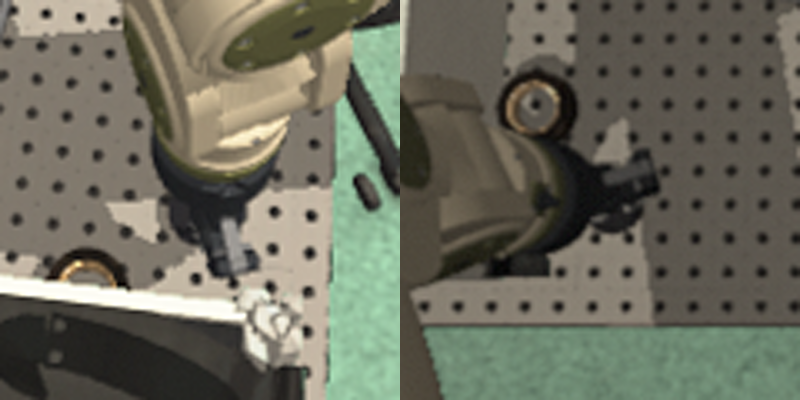

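>>> jog_arm([
  [0.4,0,-5,0,0,0,46],
  [0,0,-4.5,0,0,0,44],
  [0,0,0,0,0,0,36],
  [0,0,0,0,0,0,28],
  [0,0,0,0,0,0,18],
  [0,0,0,0,0,0,18],
  [0,0,0,0,0,0,18],
  [0,0,0,0,0,0,18],
])

```text
time_s: 27.7
tool_pos: [439.7, 324.7, 27.3]
tool_rot: [[-0.335, 0.942, 0.0], [0.942, 0.335, 0.0], [0.0, 0.001, -1.0]]
wrist_force: [-0.4, -0.4, 3.3]
grip_width: 0.257
```

```bash
python3 s.py
```

```text
t 27.7 pos [439.7 324.7  27.3] yaw 109.58 zax [ 0.  0. -1.] F [-0.4 -0.4  3.3] T [-0.02  0.12 -0.01] g 21.9 q6 0.15
```

>>> jog_arm([
  [0,0,15,0,0,0,18],
  [0,0,40,0,0,0,18],
  [0,0,45,0,0,0,18],
  [24.3,-7.3,5,0,0,0,18],
  [40,-13,0,0,0,0,18],
  [40,-13,0,0,0,0,18],
  [40,-13,0,0,0,0,18],
  [30,-10,0,0,0,0,18],
  [20,-6,0,0,0,0,18],
  [0,0,0,0,0,0,18],
])

```text
time_s: 28.7
tool_pos: [636.4, 260.6, 130.8]
tool_rot: [[-0.332, 0.943, 0.001], [0.943, 0.332, -0.0], [-0.0, 0.0, -1.0]]
wrist_force: [-1.7, 0.4, -0.8]
grip_width: 0.254
```

>>> jog_arm([
  [0,0,0,0,0,0,18],
  [0,0,0,0,0,0,18],
  [0,0,0,0,0,0,18],
])

```text
time_s: 29.0
tool_pos: [632.6, 262.8, 132.1]
tool_rot: [[-0.336, 0.942, -0.001], [0.942, 0.336, 0.0], [0.0, -0.001, -1.0]]
wrist_force: [1.0, -0.0, -1.0]
grip_width: 0.257
```

```bash
python3 s.py c2d; python3 cm.py
```

```text
t 29.0 pos [632.6 262.8 132.1] yaw 109.65 zax [-0.001  0.    -1.   ] F [ 1. -0. -1.] T [ 0.04  0.04 -0.03] g 21.9 q6 -0.07
-19.319755724274103 8 x 611.2 652.3 y 246.8 276.1
-16.319755724274103 54 x 609.7 652.8 y 243.6 280.5
-13.319755724274103 15 x 610.9 652.6 y 249.2 277.9
cap centre side [631.68700713 261.76830901] n 11 [-0.9 -0.6 -0.   0.7  1.8  0.7 -0.6 -0.4 -0.9 -3.3 -1.5] tcp [633.02381753 262.83225972 132.31975572]
```

View pics/c2d.png

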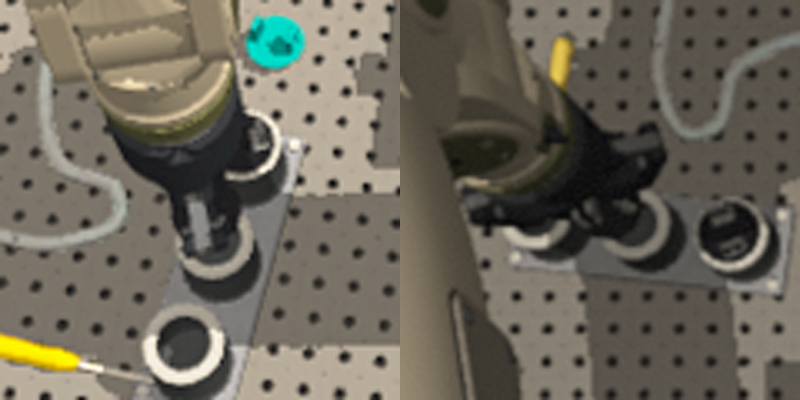

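>>> jog_arm([
  [1,0.3,-20,0,0,0,18],
  [0,0,-14,0,0,0,18],
  [0,0,-6,0,0,0,18],
  [0,0,0,0,0,0,18],
  [0,0,0,0,0,0,18],
])

```text
time_s: 29.6
tool_pos: [634.8, 262.6, 92.2]
tool_rot: [[-0.335, 0.942, -0.0], [0.942, 0.335, 0.0], [0.0, -0.0, -1.0]]
wrist_force: [0.0, 0.5, -0.4]
grip_width: 0.252
```

```bash
python3 s.py
```

```text
t 29.6 pos [634.8 262.6  92.2] yaw 109.58 zax [-0.  0. -1.] F [ 0.   0.5 -0.4] T [ 0.02 -0.04 -0.01] g 21.5 q6 -0.07
```

>>> jog_arm([
  [-0.5,0.4,-3,0,0,0,18],
  [0,0,-2,0,0,0,18],
  [0,0,-2,0,0,0,18],
  [0,0,-2,0,0,0,18],
  [0,0,0,0,0,0,18],
])

```text
time_s: 30.1
tool_pos: [634.2, 262.8, 82.6]
tool_rot: [[-0.335, 0.942, -0.0], [0.942, 0.335, -0.0], [0.0, -0.0, -1.0]]
wrist_force: [-0.2, 0.2, -0.8]
grip_width: 0.256
```

```bash
python3 s.py
```

```text
t 30.1 pos [634.2 262.8  82.6] yaw 109.58 zax [-0. -0. -1.] F [-0.2  0.2 -0.8] T [-0.02  0.03  0.02] g 21.9 q6 -0.07
```

>>> jog_arm([
  [0,0,-2,0,0,0,18],
  [0,0,-1,0,0,0,18],
  [0,0,-1,0,0,0,18],
  [0,0,-0.5,0,0,0,18],
  [0,0,0,0,0,0,18],
])

```text
time_s: 30.6
tool_pos: [634.3, 262.9, 78.4]
tool_rot: [[-0.335, 0.942, -0.0], [0.942, 0.335, 0.0], [0.0, -0.0, -1.0]]
wrist_force: [-0.7, -0.6, -0.7]
grip_width: 0.258
```

```bash
python3 s.py
```

```text
t 30.6 pos [634.3 262.9  78.4] yaw 109.58 zax [-0.  0. -1.] F [-0.7 -0.6 -0.7] T [ 0.02 -0.04 -0.01] g 22.1 q6 -0.07
```

>>> jog_arm([
  [0,0,-1,0,0,0,18],
  [0,0,-0.7,0,0,0,18],
  [0,0,0,0,0,0,18],
])

```text
time_s: 30.9
tool_pos: [634.4, 262.9, 78.2]
tool_rot: [[-0.335, 0.942, 0.001], [0.942, 0.335, 0.0], [-0.0, 0.001, -1.0]]
wrist_force: [-1.9, -0.3, 6.5]
grip_width: 0.255
```

```bash
python3 s.py
```

```text
t 30.9 pos [634.4 262.9  78.2] yaw 109.58 zax [ 0.001  0.    -1.   ] F [-1.9 -0.3  6.5] T [-0.19  0.57  0.02] g 21.8 q6 -0.07
```

Seated at 78.2, as predicted. I'll release and retreat.

>>> jog_arm([
  [0,0,0,0,0,0,28],
  [0,0,0,0,0,0,38],
  [0,0,0,0,0,0,46],
  [0,0,0,0,0,0,46],
  [0,0,20,0,0,0,46],
  [0,0,40,0,0,0,46],
  [-30,-10,20,0,0,0,46],
  [-45,-15,0,0,0,0,46],
  [-45,-15,0,0,0,0,46],
  [-40,-20,0,0,0,0,46],
])

```text
time_s: 31.9
tool_pos: [472.3, 202.7, 156.7]
tool_rot: [[-0.336, 0.942, 0.0], [0.942, 0.336, 0.0], [0.0, 0.0, -1.0]]
wrist_force: [1.0, -0.5, 0.8]
grip_width: 0.534
```

>>> jog_arm([
  [-40,-40,20,0,0,0,46],
  [0,-40,20,0,0,0,46],
  [0,-40,20,0,0,0,46],
  [0,-45,0,0,0,0,46],
  [0,-45,0,0,0,0,46],
  [0,0,0,0,0,0,46],
])

```text
time_s: 32.5
tool_pos: [441.4, -4.9, 213.9]
tool_rot: [[-0.328, 0.945, 0.001], [0.945, 0.328, -0.002], [-0.002, 0.001, -1.0]]
wrist_force: [-0.2, 0.3, 0.3]
grip_width: 0.545
```

```bash
python3 s.py; python3 ck.py 634 262.6 ck2; python3 look.py; python3 - <<'E'
from h import *
p,_=cam('top','topf')
cam('side','sidef')
E
```

```text
t 32.5 pos [441.4  -4.9 213.9] yaw 109.16 zax [ 0.001 -0.002 -1.   ] F [-0.2  0.3  0.3] T [ 0.07 -0.01 -0.08] g 46.6 q6 -0.53
top ears 31 z [85.1 86.7] ((636.0391235351562, 263.7171630859375), (13.50019359588623, 33.97914505004883), 19.737030029296875)
top fl 249 z 64.8 ((634.2891845703125, 262.5942687988281), 26.480796813964844)
side ears 41 z [84.3 86.6] ((633.7836303710938, 264.14447021484375), (13.61542797088623, 34.7960319519043), 18.828718185424805)
side fl 256 z 64.3 ((632.6498413085938, 262.9998779296875), 25.846168518066406)
side 78 knob z 101.7 ((478.3310852050781, 99.23086547851562), (14.473030090332031, 35.52010726928711), 6.587955951690674)
side 42 plate z 64.2 ((478.0686950683594, 150.93112182617188), (26.018903732299805, 8.26874828338623), 88.56243896484375)
```

View pics/ck2.png

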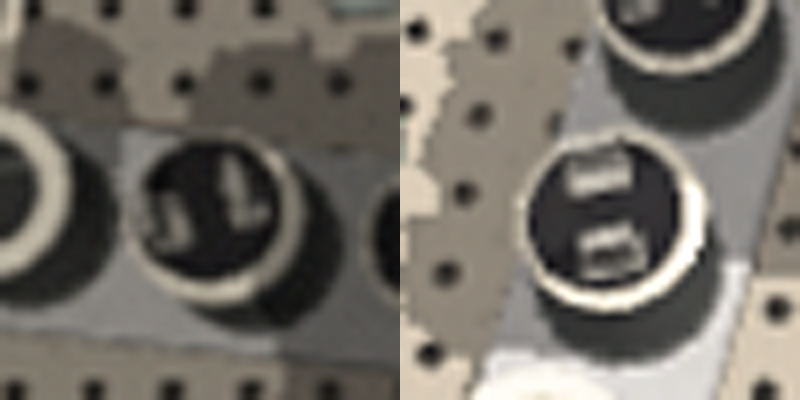

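View pics/topf.png

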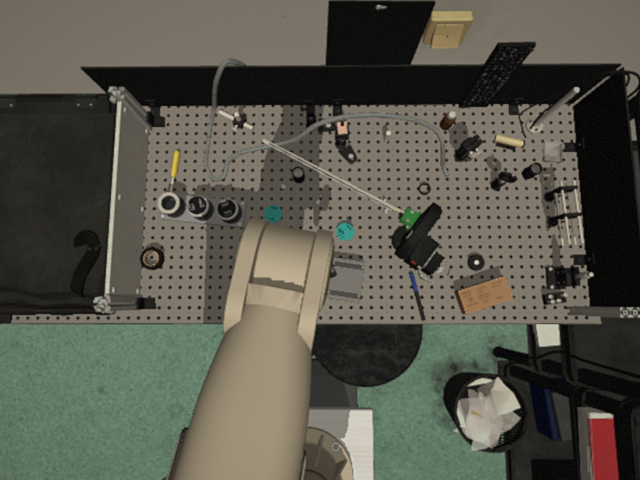

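View pics/sidef.png

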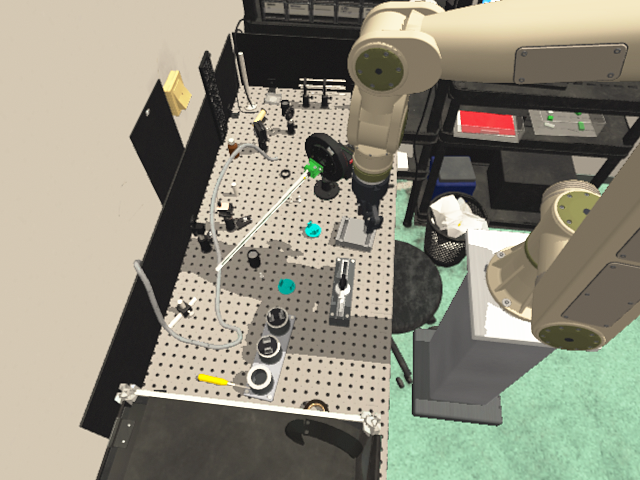

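Final view: both caps sit in the right and mid tubes, at (228,210) and (199,207) in the top view. The keeper is down over the slots and everything else is where it was. I'm handing in.

```bash
python3 -c "
from workcell import workorder
print(workorder.close_job())"; python3 s.py
```

```text
the job is handed in; nothing more can be done
None
the job is handed in; nothing more can be done
```

I handed the job in at about 33 s of the 210 s allowed; no verdict is reported.

**What I did**
- **Keeper opened:** I turned the knob back to its stop and it sprang up. The wing top read 107–108 mm and the keeper was clear of the slots.
- **Plate:** Only the narrow plate was in the rack. I put it in the narrow slot and pressed it home.
- **Keeper closed:** I pushed the knob down and turned it clockwise onto its stop, with 0.6 N m at the stop.
- **Caps:** I snapped the two black caps into the right and mid tubes. Neither camera showed a third cap. I left the turquoise look-alikes and the other bench items alone.

**Last checks**
- The plate top is at 64 mm, which is fully home.
- The knob stays down with its wing top at about 102 mm.
- Both cap flanges are at about 64 mm, with the ears 34 mm apart, so fully sprung out.

**What went wrong or disagreed**
- On the first try the plate touched the slot mouth 3.7 mm off-centre, with about 23 N at the wrist. I lifted, recentred, and it went in freely.
- The two cameras disagreed by 1–2 mm in x throughout, so I used their average or the side view. Their readings of the wing's angle also differed by several degrees, so for the locked position I relied on the stop torque.
- In the last pictures the arm hid the housing from the top camera, so the final knob and plate readings are from the side camera only.

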